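# Load the label roll on the revolving caddy and hold it at the tear bar

### The arm

A 6-joint arm with a two-finger parallel gripper is mounted at the origin on the work surface; the furniture and walls round the work are solid. World frame = base frame: x ahead of the robot, y to its left, z up, the work surface at z = 0. Lengths are in m, angles in rad, forces in N, time in s.
With the tool pointing down it reaches from about 0.3 to 0.875 m from the base axis. Payload 6.4 kg.
Tool frame: the origin (TCP) lies at the very end of the fingers, on their centre line; the grasp point (between the pads) lies 19 mm behind it; z points along the fingers, y is the line along which they close (so a half turn about z gives the same grasp; the last joint's range is limited). The gripper opens to 85 mm and grips with 20 to 120 N. Pads are 22 mm wide; open, the fingers measure 114 mm over their backs; the gripper's body (76 mm by 85 mm) begins 54 mm behind the grasp point. The pads swing forward as they close: fully open they stand 13 mm farther back than shut.
Start: joints at [-1.334, 0.181, 1.607, -0, 1.354, -0.206], TCP at [0.246, -0.52, 0.231] pointing down, gripper open.
Joint ranges: [-2.99, 2.99], [-0.89, 2.07], [0.3, 2.58], [-1.14, 4.28], [0, 2.63], [-3.12, 3.12]. Speed limits (rad/s): [2.57, 2.57, 3.01, 3.14, 3.14, 3.14].

### API

Orientations are given as a unit quaternion [w, x, y, z].
In Python, from bench import * gives the robot as it stands. The module is installed in compiled form; this text tells all that it offers.
- The arm moves only by the tool arm_command, never from a script. Its arguments are lists of equal length, an entry for each row: "dp": the shift along the tool's x, y, z in units of 0.25 m (1.0 is 0.25 m), a list of three; "turn": the turn, a rotation vector about the tool's x, y, z in units of 30 degrees (1.0 is 30 degrees), a list of three; "jaw": the opening, from 0 (shut) to 1 (fully open). A call has 1 to 5 rows; each row is the pose to reach, as a shift and turn from the pose commanded when the call began, along the tool's axes at that moment; what a row does not reach only later rows make up. A row lasts 1/8 s, in which the tool goes at most 62.5 mm and 10.7 degrees, less where a joint would pass 70% of its speed; a pose out of reach is approached as far as the arm can. A call with a number of a shift or a turn outside -1 to 1 is refused whole. A call with a gripper value outside its range is refused whole. The fingers move at their own pace and stop on an object; the grip force is fixed at half the most. Time passes only in rows, so rows that repeat a pose let the fingers close. It gives the time, the measured TCP pose, the force, the opening and the grip force at its end, in the units of the state.
- get_obs(): the state, without advancing time (a new reading comes with each control period).
- camera(name): name is "scene" or "top" or "wrist"; returns the picture (420x560x3 uint8, blue, green, red); there is no depth.
- get_calibration(name): a dict with "camera_matrix" (3x3 intrinsics, pixels), "R" (3x3) and "t" (3): a world point X has camera coordinates R X + t; the wrist camera has in their place "mount" (4x4, takes a point from camera to tool coordinates, whose origin is the TCP and whose axes are the flange's). Camera axes: x right, y down, z forward; pixel columns grow to the right and rows downward; lengths in m; the calibration is good to about 2 mm. A picture is of the moment at which its call begins: read the wrist's pose just before it. get_calibration takes no time and is no camera call.
- hand_in(): hands the job in; it is judged then, once.
The state is a dict: "time_s": time; "q": joint angles; "dq": joint speeds; "joint_efforts": joint torques, N m; "eef_pos": TCP position; "eef_rot": TCP orientation; "wrist_force": force on the tool from outside, world axes, zero at the start; "torque": the same for the moment, N m; "opening": opening from 0.0 (shut) to 1.0 (fully open); "grasp_force": force on a finger pad.
Only numpy, scipy, OpenCV 4.12 (cv2) and the standard library are available. Lean on these libraries where they do the work, as an engineer would, in place of code of your own. Each camera call takes 0.05 s, during which the arm holds its last target. There are 200 camera calls.

### The job

Pick up the white label roll that stands on its end in front of the sealer and lay it on its side in the empty two-rod cradle of the revolving caddy; set it down, do not let it drop. Turn the caddy by its black knob until the label roll sits square behind the tear bar at the front of the caddy's foot, and finish with the knob still gripped, holding the caddy still there so that labels can be pulled off. Leave the other things on the bench where they are.

Things in the scene. Friction and masses are not known exactly. Their poses are not given: they have to be found in the camera images.
- label_roll: Loose roll of white labels with a narrow cardboard core: 69 mm outside diameter, 50 mm long, about 0.12 kg. It stands upright on one flat end on the bench. Origin: centre of the flat end that it stands on at the start; z runs along its axis towards the other end. Either end may face either way in the cradle.
- roll_center (a point): Middle of the label roll, on its axis, 25 mm from either end (25 mm above the bench at the start).
- caddy_foot: Fixed round dark steel foot of the caddy (172 mm across), its origin at bench level on the vertical axis about which the tray turns. Its x and y axes are level; -x is its front, where a tongue carries the tear bar.
- tear_bar (a point): Middle of the toothed top edge of the tear bar: an upright aluminium strip 70 mm wide and 38 mm high, 127 mm in front (-x) of the turning axis, fixed to the foot and not to the tray.
- caddy_tray (a joint): Angle (rad) of the caddy's tray, a grey disc of 196 mm diameter, its top 28 mm above the bench. 0 = the cradle is square behind the tear bar; positive = turned clockwise from there, seen from above. It turns on a ball bearing without stops; light friction (about 0.05 N m) keeps it where it is left.
- cradle_seat (a point): Where the roll's middle comes to lie: 66 mm above the bench, 55 mm from the turning axis, turning with the tray. Its y axis (level, tangential) is the direction the roll's axis must take, -x points outwards. Two 8 mm rods along y, 40 mm apart, carry the roll between two cheeks 58 mm apart (along y), 62 mm wide, tops 54 mm above the bench; along x it is open for the fingers.
- turn_knob: Upright turning knob fixed to the tray: round black grip of 23 mm diameter, 98 to 141 mm above the bench, on an 11 mm post, 70 mm from the turning axis, 155 degrees clockwise (from above) round the tray from the cradle. Origin: foot of the post on the tray. Being round it can turn between the fingers while led round in a circle.
- knob_grip (a point): Where to grip the knob from above: on its axis, 126 mm above the bench.
- tray_tin: Steel tin full of strap seals, fixed to the tray beside the cradle: 64 mm across, 54 mm high, top 82 mm above the bench. Origin: centre of its underside. (On the cradle's other side a small blue tape roll lies flat, also fixed.)
- stapler: Bystander: red carton stapler, 158 x 28 x 62 mm, standing in front of the sealer. Origin: centre of its underside.
- tape_red: Bystander: small red tape roll lying flat, 61 mm across, 15 mm high. Origin: centre of its underside.
Mind the look-alikes: they are no part of the job. Of the things shaped like the label_roll, the white one is meant.

How it is judged:
On the way:
1. the label roll lies on its side in the cradle, let go by the fingers (distance between roll_center and cradle_seat below 0.01 m and angle between the z axis of label_roll and the y axis of cradle_seat, either way round below 0.12 rad and contact force between the fingers and label_roll below 0.5 N), for 0.2 s.
At the end, for the whole second after the job is handed in: Roll on its side in the cradle, untouched: middle within 10 mm of the seat, axis within 7 degrees. Cradle middle within 8 mm (8 degrees of turn) of the line from turning axis to tear bar, on that side. Fingers grip the knob (over 4 N); tray and roll still (all of step 1 and y of cradle_seat in the frame of caddy_foot between -0.008 and 0.008 m and x of cradle_seat in the frame of caddy_foot below 0 m and contact force between the fingers and turn_knob above 4 N and velocity of joint caddy_tray between -0.05 and 0.05 rad/s and linear speed of label_roll below 0.03 m/s); the arm keeps its last pose, push and grip.
It fails at once if the label roll is dropped: it moves faster than 0.7 m/s while the fingers do not hold it (linear speed of label_roll above 0.7 m/s and contact force between the fingers and label_roll below 0.1 N).
It fails at once if the stapler or the red tape roll is pushed more than 25 mm (distance of any of stapler, tape_red from where it was at the start of the episode above 0.025 m).
It also fails if it takes over 58 s, if anything falls off the work surface, if the arm or the gripper's body presses on something with over 40 N, if the wrist force passes 120 N, or if a joint passes its speed limit or range.

## Working session

There is one attempt and no reset: what is moved stays moved. The work goes in short steps, Python scripts to look and compute and a tool call to move; the robot and the scene stay as the last step left them, time stands still between calls to the robot, and variables do not carry over. Pictures are saved under pics/ and viewed, at most 10 in all, crops included, and the job is handed in when it is done.

Besides the shell and the picture viewer there is one more tool, called in YAML: its name, and indented under it one key for each argument. arm_command: Moves the arm, as the interface text tells. Its arguments: {"type":"object","properties":{"dp":{"type":"array"},"turn":{"type":"array"},"jaw":{"type":"array"}},"required":["dp","turn","jaw"]}

```bash
mkdir -p pics; python3 - <<'E'
from bench import *
import cv2, numpy as np
np.set_printoptions(precision=4,suppress=True)
for n in ("scene","top"):
    cv2.imwrite(f"pics/{n}0.png",camera(n))
    c=get_calibration(n); print(n,c["camera_matrix"],c["R"],c["t"])
print(get_calibration("wrist"))
o=get_obs(); print(o)
E
```

```text
scene [[511.0041   0.     281.3563]
 [  0.     511.0041 206.507 ]
 [  0.       0.       1.    ]] [[ 0.5273 -0.8497 -0.003 ]
 [-0.402  -0.2463 -0.8819]
 [ 0.7486  0.4662 -0.4714]] [-0.326   0.2336  0.8926]
top [[464.9594   0.     278.1394]
 [  0.     464.9594 215.7588]
 [  0.       0.       1.    ]] [[-0.0088 -0.9995 -0.0291]
 [-0.9865  0.0135 -0.1635]
 [ 0.1638  0.0273 -0.9861]] [-0.0725  0.4782  1.3679]
{'camera_matrix': array([[302.6927,   0.    , 278.0862],
       [  0.    , 302.6927, 211.3447],
       [  0.    ,   0.    ,   1.    ]]), 'mount': array([[ 0.    , -0.9577, -0.2878,  0.0723],
       [ 1.    , -0.0001,  0.0004,  0.0001],
       [-0.0004, -0.2878,  0.9577, -0.143 ],
       [ 0.    ,  0.    ,  0.    ,  1.    ]])}
{'time_s': 0.1, 'q': array([-1.3343,  0.1815,  1.6079, -0.    ,  1.3538, -0.2063]), 'dq': array([ 0.0002,  0.0008, -0.0014, -0.0005,  0.0004, -0.0001]), 'joint_efforts': array([  0.0006, -44.5876, -35.2235,  -0.0002,   0.0042,  -0.    ]), 'eef_pos': array([ 0.2463, -0.519 ,  0.2305]), 'eef_rot': array([-0.0008,  0.9756,  0.2196, -0.    ]), 'wrist_force': array([ 0.4035,  0.2385, -0.5865]), 'torque': array([ 0.0061,  0.0313, -0.0058]), 'grasp_force': 0.0, 'opening': 0.9996963287103487}
```

View pics/scene0.png

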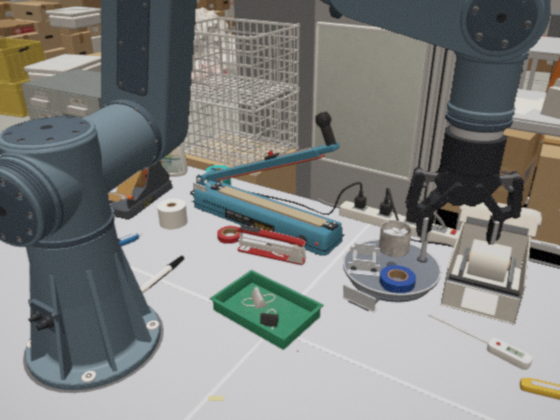

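View pics/top0.png

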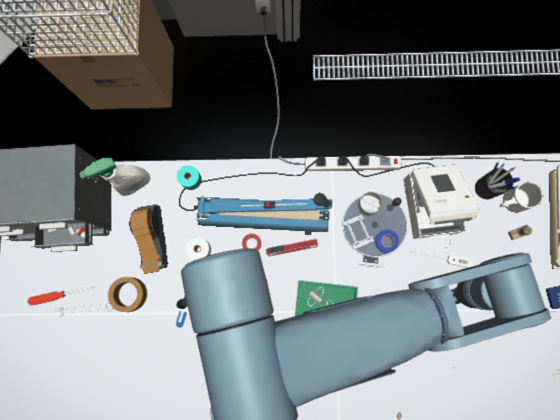

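The scene picture shows a white roll standing at (172,213) and the caddy at (391,266), with the black knob at (424,220). In the top picture the roll is at (198,247), the caddy disc at (375,224), the cradle at (356,230), the tin at (370,203), the blue tape at (386,241), the knob at (396,202) and the tear bar at (371,262).

Things that could be taken for the label roll:
- White standing roll: scene (172,213), top (198,247).
- Roll inside the label printer: scene (490,262).
- Cyan roll: top (188,177).
- Brown tape: top (127,293).
- Mug: top (520,197).

I choose the white standing roll and check it in one close crop.

```bash
cat > h.py <<'E'
from bench import *
import cv2, numpy as np
from scipy.spatial.transform import Rotation as Ro
np.set_printoptions(precision=4,suppress=True)
def pose():
    o=get_obs(); q=o["eef_rot"]; return Ro.from_quat([q[1],q[2],q[3],q[0]]).as_matrix(),o["eef_pos"]
def cam(n,pz=None):
    c=get_calibration(n);K=c["camera_matrix"]
    if n=="wrist":
        R,p=pz; M=c["mount"]; Rc=R@M[:3,:3]; return K,Rc.T,-Rc.T@(R@M[:3,3]+p)
    return K,c["R"],c["t"]
def ray(n,uv,z,pz=None):
    K,R,t=cam(n,pz); C=-R.T@t; d=R.T@np.linalg.solve(K,[uv[0],uv[1],1.]); return C+d*(z-C[2])/d[2]
def proj(n,X,pz=None):
    K,R,t=cam(n,pz); x=K@(R@np.array(X,float)+t); return x[:2]/x[2]
E
python3 - <<'E'
from h import *
a=cv2.imread("pics/top0.png");s=cv2.imread("pics/scene0.png")
r=lambda im,x,y,w,h:cv2.resize(im[y:y+h,x:x+w],(400,300),interpolation=cv2.INTER_CUBIC)
cv2.imwrite("pics/crop.png",np.vstack([np.hstack([r(a,168,225,60,45),r(a,325,180,100,75+15)]),np.hstack([r(s,142,190,60,45),r(s,333,210,120,100)])]))
for n,uv,z in[("top",(198,244),.05),("scene",(172,205),.05),("top",(375,224),.028),("scene",(391,266),.028),("top",(397,202),.141),("scene",(424,216),.12),("top",(371,262),.038),("scene",(359,297),.03),("top",(292,247),.06),("top",(251,242),.015)]: print(n,uv,z,ray(n,uv,z))
E
```

```text
top (198, 244) 0.05 [0.3933 0.1618 0.05  ]
scene (172, 205) 0.05 [0.381  0.1623 0.05  ]
top (375, 224) 0.028 [ 0.4499 -0.3699  0.028 ]
scene (391, 266) 0.028 [ 0.4452 -0.3702  0.028 ]
top (397, 202) 0.141 [ 0.4947 -0.4132  0.141 ]
scene (424, 216) 0.12 [ 0.5171 -0.4033  0.12  ]
top (371, 262) 0.038 [ 0.335  -0.3515  0.038 ]
scene (359, 297) 0.03 [ 0.3162 -0.3572  0.03  ]
top (292, 247) 0.06 [ 0.3801 -0.1184  0.06  ]
top (251, 242) 0.015 [0.4012 0.0064 0.015 ]
```

View pics/crop.png

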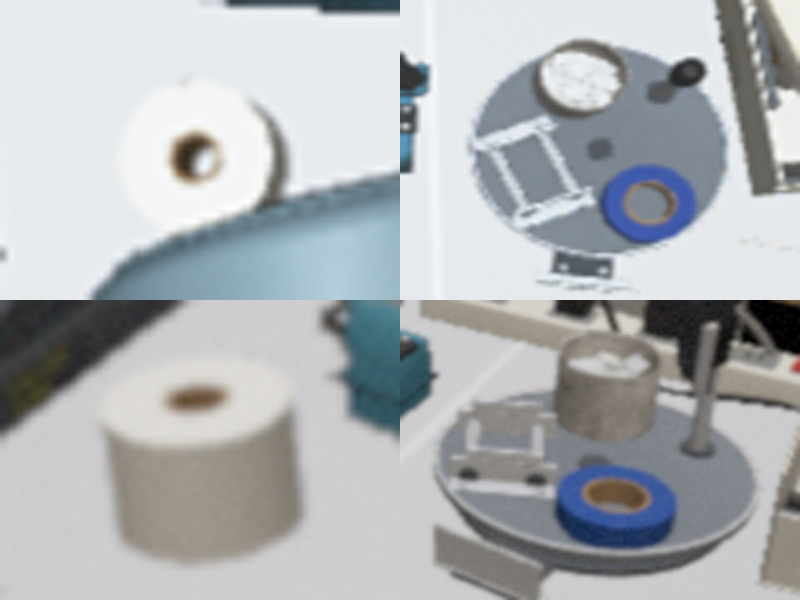

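The crop confirms the chosen thing: a white standing roll, core centre at top (197.4,248.7) and scene (171.5,204.7). In the top view the cradle is at (358,232), the hub at (374.8,224.4), the knob top at (397,201.6) and the tear-bar edge at (371,264.6).

Next I raise the arm over the caddy, which clears the views and gives me some kinematic data.

```bash
cat >> h.py <<'E'
def need(Rt,pt):
    R,p=pose(); d=R.T@(np.array(pt)-p)/.25; w=Ro.from_matrix(R.T@Rt).as_rotvec()/np.radians(30); print("dp",d,"turn",w)
def log():
    import json; o=get_obs(); open("log.txt","a").write(json.dumps([list(map(float,o[k])) for k in("q","eef_pos","eef_rot")])+"\n"); print("t",o["time_s"],"q",o["q"],"p",o["eef_pos"],"f",o["wrist_force"],"op",o["opening"],"g",o["grasp_force"])
E
python3 - <<'E'
from h import *
log(); R,p=pose(); need(R,[.43,-.36,.36])
print("roll",ray("top",(197.2,248.2),.05),ray("scene",(171.5,204.7),.05))
E
```

```text
t 0.1 q [-1.3343  0.1815  1.6079 -0.      1.3538 -0.2063] p [ 0.2463 -0.519   0.2305] f [ 0.4035  0.2385 -0.5865] op 0.9996963287103487 g 0.0
dp [ 0.9368 -0.2608 -0.5174] turn [0. 0. 0.]
roll [0.3807 0.1639 0.05  ] [0.3815 0.1644 0.05  ]
```

arm_command:
  dp:
    - [0.23,-0.06,-0.13]
    - [0.46,-0.13,-0.26]
    - [0.7,-0.19,-0.39]
    - [0.94,-0.26,-0.52]
    - [0.94,-0.26,-0.52]
  turn:
    - [0,0,0]
    - [0,0,0]
    - [0,0,0]
    - [0,0,0]
    - [0,0,0]
  jaw: [1,1,1,1,1]

```text
time_s: 0.72
eef_pos: [0.4331, -0.3582, 0.3632]
eef_rot: [0.001, 0.975, 0.221, 0.001]
wrist_force: [-0.4, 0.2, -0.8]
opening: 0.999
grasp_force: 0.0
```

```bash
python3 - <<'E'
from h import *
log(); pz=pose(); im=camera("wrist"); cv2.imwrite("pics/w1.png",im); np.savez("w1.npz",R=pz[0],p=pz[1])
cv2.imwrite("pics/scene1.png",camera("scene"));cv2.imwrite("pics/top1.png",camera("top"))
E
```

```text
t 0.725 q [-0.9025  0.0723  1.4652  0.0005  1.6017  0.2225] p [ 0.4331 -0.3582  0.3632] f [-0.4156  0.2037 -0.7745] op 0.9986118870079411 g 0.0
```

View pics/w1.png

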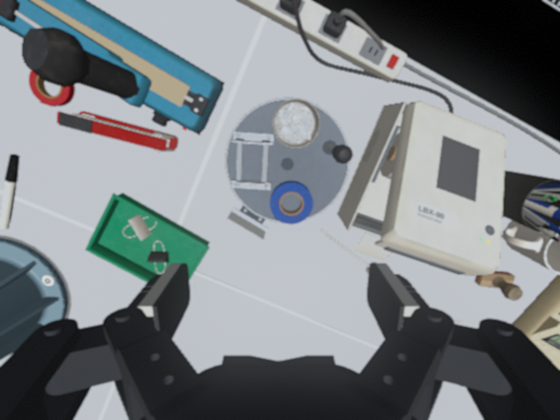

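The wrist picture shows the disc centred near (287,160), the cradle at (252,161), the tin at (296,124), the knob top at (342,154), the blue tape at (292,202) and the tear bar at about (248,225). The label printer stands close to the right of the knob. I'll measure these from an enlarged crop.

```bash
python3 - <<'E'
from h import *
im=cv2.imread("pics/w1.png"); cv2.imwrite("pics/w1c.png",cv2.resize(im[90:240,215:415],(800,600),interpolation=cv2.INTER_CUBIC))
d=np.load("w1.npz");pz=(d["R"],d["p"])
for n,uv,z in[("hub",(287,164),.03),("knob",(342,154),.141),("cradle",(252,161),.05),("tearA",(230,217),.038),("tearB",(266,237),.038),("tin",(296,122),.082),("tape",(292,202),.04),("printer flap",(385,105),.1),("printer flap",(345,225),.1)]: print(n,ray("wrist",uv,z,pz))
E
```

```text
hub [ 0.446  -0.3687  0.03  ]
knob [ 0.4971 -0.413   0.141 ]
cradle [ 0.4296 -0.3177  0.05  ]
tearA [ 0.3299 -0.3222  0.038 ]
tearB [ 0.3235 -0.3895  0.038 ]
tin [ 0.5075 -0.3504  0.082 ]
tape [ 0.3963 -0.4015  0.04  ]
printer flap [ 0.5743 -0.442   0.1   ]
printer flap [ 0.4115 -0.4749  0.1   ]
```

View pics/w1c.png

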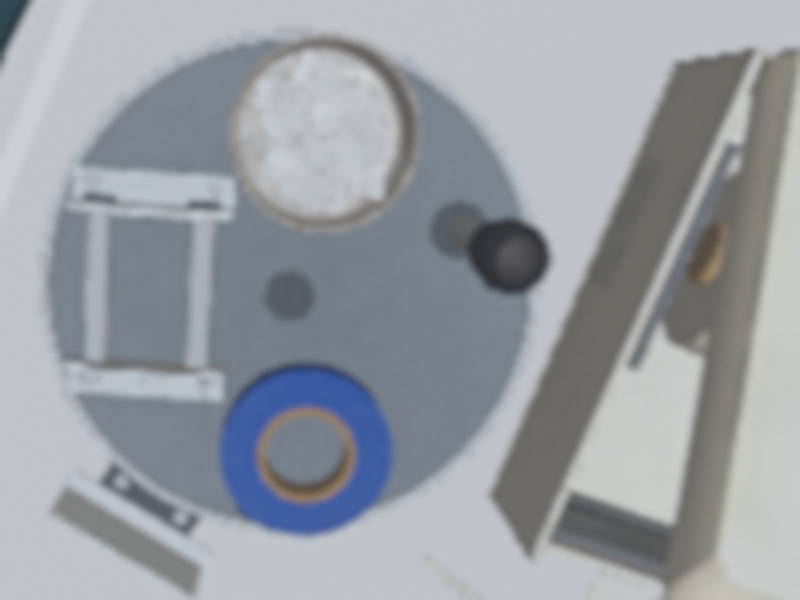

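```bash
python3 - <<'E'
from h import *
d=np.load("w1.npz");pz=(d["R"],d["p"])
g=lambda x,y,z:ray("wrist",(215+x/4,90+y/4),z,pz)
ang=lambda v:np.degrees(np.arctan2(v[1],v[0]))
hub=g(289,297,.028)
# disc outline from grey mask fit
im=cv2.imread("pics/w1.png")
e=[g(x,y,.028) for x,y in[(50,290),(528,300),(290,33),(520,225),(80,410),(60,220),(480,420),(440,90)]]
A=np.array([[2*p[0],2*p[1],1] for p in e]);b=np.array([p[0]**2+p[1]**2 for p in e]);s=np.linalg.lstsq(A,b,rcond=None)[0]
print("hub",hub,"disc",s[:2],np.sqrt(s[2]+s[0]**2+s[1]**2))
a1,a2=g(97,210,.037),g(95,362,.037);b1,b2=g(203,218,.037),g(198,365,.037)
c=(a1+a2+b1+b2)/4; print("rodmid",c,"gap",np.linalg.norm((a1+a2-b1-b2)/2),"dirs",ang(a1-a2),ang(b1-b2),"radial",ang(a1+a2-b1-b2))
k=g(512,253,.141);print("knob",k)
for h in(hub,np.r_[s[:2],.028]):
  print("cr",np.linalg.norm((c-h)[:2]),ang(c-h),"knob",np.linalg.norm((k-h)[:2]),ang(k-h)+155)
t1,t2=g(52,512,.038),g(195,595,.038);print("tear",t1,t2,(t1+t2)/2,ang((t1+t2)/2-hub),ang(t1-t2)+90)
r=lambda u,v,z:ray("top",(u,v),z)
im=cv2.imread("pics/top1.png")
print("top hub",r(374.75,224.4,.028),"knob",r(397,201.6,.141),"cradle",r(358.3,231.6,.05))
E
```

```text
hub [ 0.4456 -0.3694  0.028 ] disc [ 0.4471 -0.3682] 0.09436900335212105
rodmid [ 0.4256 -0.3184  0.037 ] gap 0.04030733540275783 dirs 22.665829319163404 22.884254875499312 radial 112.56419923544698
knob [ 0.4984 -0.4136  0.141 ]
cr 0.05477114204604405 111.43420825130674 knob 0.06884439020342498 115.06956342385291
cr 0.054208346566213046 113.39214623322306 knob 0.06850519391279483 113.47153758236152
tear [ 0.3269 -0.3199  0.038 ] [ 0.3191 -0.3875  0.038 ] [ 0.323  -0.3537  0.038 ] 172.68300034543054 173.36402719077998
top hub [ 0.4487 -0.3691  0.028 ] knob [ 0.4959 -0.4132  0.141 ] cradle [ 0.4245 -0.3157  0.05  ]
```

```bash
cat >> h.py <<'E'
def tool(beta,elev):
    """tool x' up side; z points azimuth beta (deg), elev deg below horizontal (90 = down)"""
    b,e=np.radians([beta,elev]); h=np.array([np.cos(b),np.sin(b),0]);u=np.array([0,0,1.])
    z=np.cos(e)*h-np.sin(e)*u; x=np.sin(e)*h+np.cos(e)*u; return np.c_[x,np.cross(z,x),z]
E
python3 - <<'E'
from h import *
need(tool(50,90),[.33,-.14,.30])
E
```

```text
dp [ 0.0114 -0.9675  0.2454] turn [ 0.0013  0.0005 -0.8163]
```

arm_command:
  dp:
    - [0,-0.24,0.06]
    - [0,-0.48,0.12]
    - [0,-0.72,0.18]
    - [0,-0.96,0.24]
    - [0,-0.96,0.24]
  turn:
    - [0,0,-0.25]
    - [0,0,-0.5]
    - [0,0,-0.75]
    - [0,0,-0.82]
    - [0,0,-0.82]
  jaw: [1,1,1,1,1]

```text
time_s: 1.5
eef_pos: [0.3252, -0.1404, 0.2984]
eef_rot: [-0.002, 0.906, 0.423, -0.001]
wrist_force: [-0.3, 0.5, -0.2]
opening: 1.001
grasp_force: 0.0
```

```bash
python3 - <<'E'
from h import *
log(); R,p=pose(); print(R)
need(tool(70,65),[.33,.02,.22])
E
```

```text
t 1.5 q [-0.7465 -0.4158  2.0089 -0.0001  1.5528 -0.049 ] p [ 0.3252 -0.1404  0.2984] f [-0.2954  0.5473 -0.1561] op 1.001403755221666 g 0.0
[[ 0.6423  0.7665 -0.0032]
 [ 0.7665 -0.6423  0.0028]
 [ 0.0001 -0.0043 -1.    ]]
dp [ 0.5042 -0.3962  0.3155] turn [ 0.1373  0.8233 -0.6565]
```

arm_command:
  dp:
    - [0.12,-0.1,0.08]
    - [0.25,-0.2,0.16]
    - [0.38,-0.3,0.24]
    - [0.5,-0.4,0.32]
    - [0.5,-0.4,0.32]
  turn:
    - [0.03,0.2,-0.16]
    - [0.07,0.4,-0.32]
    - [0.1,0.6,-0.48]
    - [0.14,0.82,-0.66]
    - [0.14,0.82,-0.66]
  jaw: [1,1,1,1,1]

```text
time_s: 2.12
eef_pos: [0.3306, 0.0168, 0.2194]
eef_rot: [-0.124, 0.8, 0.559, 0.176]
wrist_force: [0.3, -0.3, 0.4]
opening: 1.001
grasp_force: 0.0
```

```bash
cat > kin.py <<'E'
import json,numpy as np
from scipy.optimize import least_squares
from scipy.spatial.transform import Rotation as Ro
D=[json.loads(l) for l in open("log.txt")]
rz=lambda a:Ro.from_euler("z",a).as_matrix(); ry=lambda a:Ro.from_euler("y",a).as_matrix()
def fk(q,P):
    a1,L2,L3,a3,h,e,d6=P
    B=rz(q[0]); R=B@ry(q[1]); p=B@[a1,e,h]+R@[0,0,L2]
    R=R@ry(q[2]); R=R@rz(q[3]); p=p+R@[a3,0,L3]; R=R@ry(q[4])@rz(q[5]); p=p+R@[0,0,d6]
    return p,R@rz(np.pi/2)
def fit():
    f=lambda P:np.concatenate([fk(q,P)[0]-p for q,p,_ in D]+[(P-[0,.4,.4,0,.35,.118,.25])*1e-3])
    s=least_squares(f,[0,.4,.4,0,.35,.118,.25]);return s.x,np.abs(s.fun[:3*len(D)]).max()
def ik(p,R,P,q0):
    lo=[-2.99,-.89,.3,-1.14,.0,-3.12];hi=[2.99,2.07,2.58,4.28,2.63,3.12];best=None
    for s in q0:
        f=lambda q:np.concatenate([(fk(q,P)[0]-p)*5,Ro.from_matrix(R.T@fk(q,P)[1]).as_rotvec()])
        r=least_squares(f,np.clip(s,np.add(lo,.01),np.subtract(hi,.01)),bounds=(lo,hi))
        if best is None or r.cost<best.cost:best=r
    return best.x,np.sqrt(2*best.cost)
E
python3 - <<'E'
from h import *
log(); R,p=pose(); print(R)
import kin
P,err=kin.fit(); print(P,err)
for q,p,r in kin.D: print(kin.fk(q,P)[0]-p, np.degrees((Ro.from_matrix(kin.fk(q,P)[1]).inv()*Ro.from_quat([r[1],r[2],r[3],r[0]])).as_rotvec()))
E
```

```text
t 2.125 q [-0.7625 -0.4807  2.2665  0.3953  1.5436 -0.46  ] p [0.3306 0.0168 0.2194] f [ 0.2845 -0.3137  0.3741] op 1.0011345126555768 g 0.0
[[ 0.3125  0.9391  0.1427]
 [ 0.8516 -0.3435  0.396 ]
 [ 0.4209 -0.0022 -0.9071]]
[-0.001   0.4533  0.5148  0.0957  0.2241  0.1168  0.2336] 0.006587445845885165
[-0.001  -0.0002  0.0008] [-0.  0.  0.]
[-0.0005 -0.001   0.0009] [ 0.  0. -0.]
[-0.0056  0.0038 -0.0004] [-0.  0. -0.]
[ 0.0066 -0.0021 -0.0013] [-0.  0.  0.]
```

```bash
sed -i 's/a1,L2,L3,a3,h,e,d6=P/a1,L2,L3,a3,h,e,d6,e2,a4=P/; s/R=R@rz(q\[3\]); p=p+R@\[a3,0,L3\]; R=R@ry/p=p+R@[a3,0,L3]; R=R@rz(q[3]); p=p+R@[a4,e2,0]; R=R@ry/; s/\.118,\.25\]/.118,.25,0,0]/g; s/)\*1e-3/)*3e-4/' kin.py
python3 - <<'E'
from h import *
import kin
P,err=kin.fit(); print(P,err)
for q,p,r in kin.D: print(kin.fk(q,P)[0]-p)
tr=np.array([.381,.164,.028])
for al in(30,40):
  for b in(20,40,60,70,80,90,110):
    R=kin_R=tool(b,al); z=R[:,2]
    q,e=kin.ik(tr+.023*z,R,P,[kin.D[-1][0],[-.9,-.3,2.3,1.,1.5,-.8],[-.5,.2,2.,1.5,1.2,-1.5],[-.5,.2,2.,3,1.2,-3]]); print(al,b,e,q)
E
```

```text
[ 0.      0.4382  0.5145  0.0855  0.3134  0.1178  0.3189 -0.      0.    ] 5.4891319267724725e-08
[-0.  0.  0.]
[ 0. -0. -0.]
[-0.  0. -0.]
[ 0. -0. -0.]
30 20 0.12161142464604521 [-0.2028  0.7354  2.58    2.6594  1.2524 -1.6775]
30 40 0.026442603161220445 [-0.6959  0.5485  2.58    1.7208  1.0521 -1.5463]
30 60 7.953256758154997e-16 [-0.6965  0.5039  2.4355  1.2896  1.0929 -1.3461]
30 70 1.0634797328502951e-13 [-0.655   0.5194  2.3385  1.1292  1.1516 -1.2743]
30 80 1.5060657766382067e-15 [-0.6022  0.5461  2.2383  0.9952  1.2208 -1.2253]
30 90 1.2025132644384329e-15 [-0.5428  0.5796  2.1377  0.8796  1.2958 -1.1958]
30 110 6.077337576975213e-15 [-0.4131  0.6562  1.9423  0.6827  1.4515 -1.1848]
40 20 0.11529902921882883 [-0.0547  0.241   2.58    2.5966  0.529  -1.3699]
40 40 0.031610128665523964 [-0.5065  0.2729  2.58    1.6523  0.8053 -1.1718]
40 60 1.8555073636852487e-15 [-0.5723  0.3209  2.4547  1.2376  0.9436 -1.1136]
40 70 9.082291036872896e-16 [-0.5534  0.3604  2.3658  1.0792  1.0176 -1.0878]
40 80 9.458457122360499e-15 [-0.5183  0.4032  2.2736  0.9471  1.094  -1.0759]
40 90 7.399298520578178e-16 [-0.4731  0.4476  2.1809  0.8332  1.1716 -1.0767]
40 110 3.5307712874653376e-15 [-0.3648  0.536   2.0011  0.6398  1.3244 -1.112 ]
```

```bash
python3 - <<'E'
from h import *
import kin
P,_=kin.fit(); s=np.array([.4256,-.3183,.066])
for b in(22.8,202.8):
  R=tool(b,120)
  for dz in(0,.1):
    q,e=kin.ik(s+.023*R[:,2]+[0,0,dz],R,P,[[-.7,.4,1.7,0,1.4,0],[-.7,.4,1.7,.5,1.4,-3],[-.7,.4,1.7,-.5,1.4,.5]]);print(b,dz,e,q)
R=tool(75,30);t=np.array([.381,.164,.028])
need(R,t-.10*R[:,2])
need(R,t+.023*R[:,2])
E
```

```text
22.8 0 1.0115781016112288e-15 [-0.626   0.5608  1.613  -0.4606  1.2901  0.7493]
22.8 0.1 1.9249181013168123e-10 [-0.626   0.4142  1.5868 -0.445   1.4456  0.6722]
202.8 0 0.24054416173904794 [-1.0245  0.2869  1.9362  0.4175  0.9111 -3.12  ]
202.8 0.1 0.17909305928824767 [-1.0657  0.1081  1.9193  0.4375  1.1047 -3.12  ]
dp [0.0134 0.0189 0.6295] turn [ 0.1132  1.1693 -0.1301]
dp [ 0.2948 -0.0184  1.0313] turn [ 0.1132  1.1693 -0.1301]
```

arm_command:
  dp:
    - [0,0,0.07]
    - [0,0,0.15]
    - [0,0,0.22]
    - [0,0,0.3]
    - [0,0,0.3]
  turn:
    - [0.03,0.3,-0.03]
    - [0.06,0.6,-0.06]
    - [0.1,0.9,-0.11]
    - [0.1,1,-0.11]
    - [0.1,1,-0.11]
  jaw: [1,1,1,1,1]

```text
time_s: 2.75
eef_pos: [0.3426, 0.0449, 0.1523]
eef_rot: [-0.28, 0.708, 0.535, 0.366]
wrist_force: [-0.3, 0.1, 0.8]
opening: 0.997
grasp_force: 0.0
```

```bash
python3 - <<'E'
from h import *
log()
R=tool(75,30);t=np.array([.381,.164,.028])
need(R,t-.09*R[:,2])
E
```

```text
t 2.75 q [-0.9985  0.0148  2.3138  0.6561  1.571  -0.9912] p [0.3426 0.0449 0.1523] f [-0.3343  0.1242  0.7603] op 0.9967661409389071 g 0.0
dp [-0.151   0.0248  0.3365] turn [ 0.0132  0.171  -0.0215]
```

arm_command:
  dp:
    - [-0.08,0.01,0.17]
    - [-0.15,0.025,0.34]
    - [-0.15,0.025,0.34]
  turn:
    - [0,0.09,0]
    - [0.013,0.17,-0.02]
    - [0.013,0.17,-0.02]
  jaw: [1,1,1]

```text
time_s: 3.12
eef_pos: [0.3603, 0.0922, 0.0724]
eef_rot: [-0.307, 0.686, 0.528, 0.396]
wrist_force: [0.2, 0.8, 1.0]
opening: 0.995
grasp_force: 0.0
```

```bash
python3 - <<'E'
from h import *
log(); pz=pose()
R=tool(75,30);t=np.array([.381,.164,.028])
need(R,t+.023*R[:,2])
im=camera("wrist");cv2.imwrite("pics/w2.png",im)
print(proj("wrist",[.381,.164,.05],pz),proj("wrist",[.381,.164,.0],pz))
E
```

```text
t 3.125 q [-0.8982  0.3499  2.2995  0.7863  1.3762 -1.1712] p [0.3603 0.0922 0.0724] f [0.2332 0.7897 0.9543] op 0.9953394506200324 g 0.0
dp [-0.0054  0.0081  0.4397] turn [-0.0098 -0.0045 -0.0015]
[281.3077 197.7966] [281.0573 239.3209]
```

View pics/w2.png

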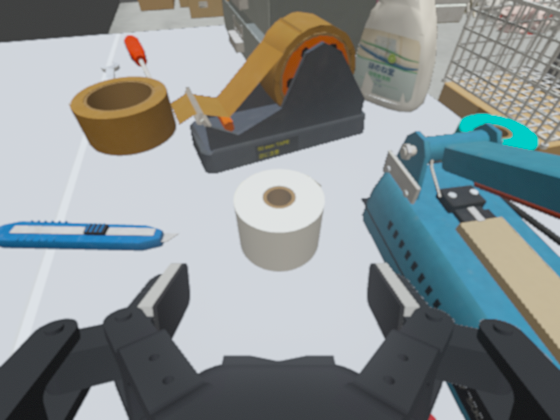

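The wrist picture shows the roll's top centre at (279,197), where I expected (281,198), and midway between the fingertips at (170,300) and (385,300). The sealer is clear on the right, so I advance and close.

arm_command:
  dp:
    - [0,0,0.16]
    - [0,0,0.32]
    - [0,0,0.44]
    - [0,0,0.44]
    - [0,0,0.44]
  turn:
    - [0,0,0]
    - [0,0,0]
    - [0,0,0]
    - [0,0,0]
    - [0,0,0]
  jaw: [1,1,1,1,0.6]

```text
time_s: 3.8
eef_pos: [0.3883, 0.1809, 0.0203]
eef_rot: [-0.3, 0.685, 0.531, 0.398]
wrist_force: [-0.8, -0.5, 0.7]
opening: 0.817
grasp_force: 0.8
```

arm_command:
  dp:
    - [0,0,0]
    - [0,0,0]
    - [0,0,0]
    - [0,0,0]
    - [0,0,0]
  turn:
    - [0,0,0]
    - [0,0,0]
    - [0,0,0]
    - [0,0,0]
    - [0,0,0]
  jaw: [0.4,0.3,0.3,0.3,0.3]

```text
time_s: 4.42
eef_pos: [0.3883, 0.1809, 0.0205]
eef_rot: [-0.301, 0.686, 0.529, 0.399]
wrist_force: [-0.3, -1.5, 7.7]
opening: 0.774
grasp_force: 65.2
```

```bash
python3 - <<'E'
from h import *
log(); pz=pose(); im=camera("wrist");cv2.imwrite("pics/w3.png",im)
print(pz[0], "roll in tool",pz[0].T@(np.array([.381,.164,.025])-pz[1]))
R=pz[0]; need(R,pz[1]+[0,0,.12])
E
```

```text
t 4.425 q [-0.6334  0.5184  2.2895  1.0564  1.1912 -1.2455] p [0.3883 0.1809 0.0205] f [-0.26   -1.4646  7.7275] op 0.7735315291257521 g 65.18949455494294
[[ 0.1219  0.9659  0.2285]
 [ 0.4847 -0.2588  0.8355]
 [ 0.8661  0.0089 -0.4998]] roll in tool [-0.0052 -0.0026 -0.0181]
dp [ 0.4157  0.0043 -0.2399] turn [-0.0001 -0.      0.0001]
```

View pics/w3.png

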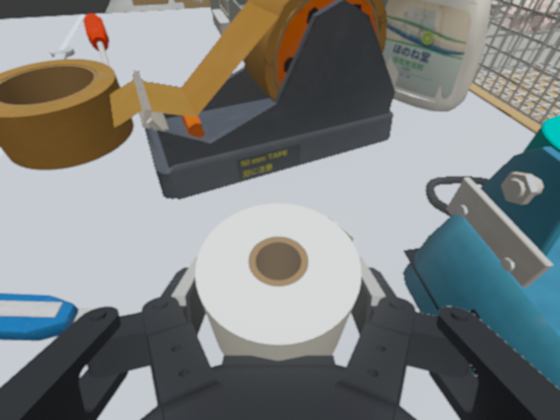

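```bash
python3 - <<'E'
from h import *
import kin
P,_=kin.fit();pz=pose()
for z in(.1,.15,.2,.25): print(z,ray("top",(320,198),z),ray("scene",(324,119),z))
print("roll",ray("wrist",(278.5,262),.05,pz), proj("wrist",[.381,.164,.05],pz))
s=np.array([.4256,-.3183,.066])
q0=kin.D[-1][0]
for b,e,p in[(75,30,[.388,.181,.14]),(60,60,[.35,.05,.22]),(40,90,[.33,-.1,.26]),(25,110,[.36,-.22,.25]),(22.8,120,s+[-.0106,-.0045,.08])]:
    R=tool(b,e);q,er=kin.ik(np.array(p),R,P,[q0]);print(b,e,er,q);q0=q
E
```

```text
0.1 [ 0.5177 -0.2015  0.1   ] [1.0103 0.0818 0.1   ]
0.15 [ 0.5075 -0.1983  0.15  ] [0.8759 0.0135 0.15  ]
0.2 [ 0.4972 -0.1951  0.2   ] [ 0.7416 -0.0547  0.2   ]
0.25 [ 0.487  -0.1918  0.25  ] [ 0.6073 -0.1229  0.25  ]
roll [0.3833 0.1647 0.05  ] [273.5676 264.5531]
75 30 5.834806528287077e-12 [-0.632   0.0972  2.35    0.9637  1.386  -0.9187]
60 60 4.6051716881548264e-09 [-0.7423 -0.5417  2.3263  0.5116  1.4931 -0.2948]
40 90 4.3024560883450663e-10 [-0.6429 -0.4232  2.0892  0.      1.4756  0.2298]
25 110 6.346521696280847e-12 [-0.6047 -0.0104  1.814  -0.3     1.5221  0.5723]
22.8 120 2.0335285191595787e-12 [-0.6261  0.4144  1.5868 -0.445   1.4455  0.6722]
```

```bash
python3 - <<'E'
from h import *
import kin
P,_=kin.fit();d=np.load("w1.npz")
def line(n,uv,pz=None):
    K,R,t=cam(n,pz);v=R.T@np.linalg.solve(K,[*uv,1.]);return -R.T@t,v/np.linalg.norm(v)
L=[line("top",(320,198)),line("scene",(324,119)),line("wrist",(55,52),(d["R"],d["p"]))]
M=[np.eye(3)-np.outer(v,v) for _,v in L];X=np.linalg.solve(sum(M),sum(m@c for m,(c,_) in zip(M,L)))
print("lever ball",X,[np.linalg.norm(m@(X-c)) for m,(c,_) in zip(M,L)])
def chain(q):
    a1,L2,L3,a3,h,e,d6=P[:7];B=kin.rz(q[0]);R=B@kin.ry(q[1]);p0=B@[a1,e,h];p1=p0+R@[0,0,L2];R=R@kin.ry(q[2]);pa=p1+R@[a3,0,0];return [p0,p1,pa,p1+R@[a3,0,L3],kin.fk(q,P)[0]]
def dist(q):
    c=chain(q);o=[]
    for a,b in zip(c[:-1],c[1:]):
        t=np.clip((X-a)@(b-a)/((b-a)@(b-a)+1e-12),0,1);o.append(np.linalg.norm(X-a-t*(b-a)))
    return np.array(o),c[3]
s=np.array([.4256,-.3183,.066])
for dz in(0,.08,.14):
    R=tool(22.8,120);q,er=kin.ik(s+.02*R[:,2]+[0,0,dz],R,P,[[-.62,.41,1.58,-.44,1.44,.67]]);print(dz,*dist(q))
for b,e,p in[(60,60,[.35,.05,.22]),(40,90,[.33,-.1,.26]),(25,110,[.36,-.22,.25]),(22.8,120,[.40,-.34,.22])]:
    R=tool(b,e);q,er=kin.ik(np.array(p),R,P,[q]);print(b,er,*dist(q))
E
```

```text
lever ball [ 0.4766 -0.188   0.3   ] [np.float64(0.0006909540907148546), np.float64(0.0018807261354987846), np.float64(0.0023349561666229893)]
0 [0.4284 0.4434 0.0844 0.1055] [ 0.5634 -0.2604  0.3249]
0.08 [0.4552 0.4822 0.1443 0.1007] [ 0.5634 -0.2604  0.4049]
0.14 [0.4689 0.5044 0.1938 0.1072] [ 0.5634 -0.2604  0.4649]
60 2.2098617491321852e-10 [0.483  0.787  0.3017 0.2434] [ 0.2703 -0.0881  0.4962]
40 4.3030069140884624e-10 [0.4946 0.7571 0.3271 0.171 ] [ 0.33   -0.1     0.5789]
25 6.333876165480842e-12 [0.4991 0.6399 0.2507 0.0971] [ 0.4589 -0.1739  0.5497]
22.8 7.42715994574007e-14 [0.4719 0.5165 0.222  0.132 ] [ 0.547  -0.2782  0.4962]
```

```bash
cat >> kin.py <<'E'
X=np.array([.4766,-.188,.30])
def chain(q,P):
    a1,L2,L3,a3,h,e,d6=P[:7];B=rz(q[0]);R=B@ry(q[1]);p0=B@[a1,e,h];p1=p0+R@[0,0,L2];R=R@ry(q[2]);return [p0,p1,p1+R@[a3,0,0],p1+R@[a3,0,L3],fk(q,P)[0]]
def dist(q,P):
    c=chain(q,P);o=[]
    for a,b in zip(c[2:-1],c[3:]):
        t=np.clip((X-a)@(b-a)/((b-a)@(b-a)+1e-12),0,1);o.append(np.linalg.norm(X-a-t*(b-a)))
    return np.round(o,3)
E
python3 - <<'E'
from h import *
import kin
P,_=kin.fit()
def T(g,al,phi):
    l=np.array([np.cos(np.radians(g)),np.sin(np.radians(g)),0]);return Ro.from_rotvec(np.radians(phi)*l).as_matrix()@tool(g,90+al)
ax=np.array([.447,-.369]);S=[[-.62,.41,1.58,-.44,1.44,.67],[-.9,.3,1.8,.5,1.2,-2.8],[-.8,.3,1.8,.3,1.2,-2]]
def case(cr,flip,al,phi):
    c=np.radians(cr);s=np.r_[ax+.055*np.array([np.cos(c),np.sin(c)]),.066];R=T(cr-90+180*flip,al,phi)
    q,e=kin.ik(s+.02*R[:,2],R,P,S);print(cr,flip,al,phi,"err %.3f"%e,q,kin.dist(q,P))
for al in(15,20,25,30):case(112.9,0,al,0)
for phi in(-10,10):case(112.9,0,30,phi)
for cr in(60,80,100,130,150,173):
  for f in(0,1):case(cr,f,30,0)
E
```

```text
112.9 0 15 0 err 0.000 [-0.7322  0.4288  1.7318 -0.2648  1.1087  0.5727] [0.11  0.106]
112.9 0 20 0 err 0.000 [-0.6931  0.4689  1.6923 -0.3365  1.1676  0.6403] [0.099 0.101]
112.9 0 25 0 err 0.000 [-0.6569  0.5121  1.6518 -0.4011  1.23    0.6982] [0.091 0.101]
112.9 0 30 0 err 0.000 [-0.6237  0.558   1.6106 -0.4597  1.2949  0.7473] [0.084 0.105]
112.9 0 30 -10 err 0.000 [-0.5829  0.5093  1.6994 -0.5719  1.175   0.9257] [0.063 0.07 ]
112.9 0 30 10 err 0.000 [-0.66    0.6228  1.5149 -0.3749  1.4293  0.5987] [0.103 0.141]
60 0 30 0 err 0.000 [-0.7443  0.7386  1.3101 -0.1098  1.6057  1.375 ] [0.146 0.209]
60 1 30 0 err 0.000 [-0.902   0.2155  2.1159  0.5415  0.3665 -2.4141] [0.146 0.131]
80 0 30 0 err 0.000 [-0.6846  0.6856  1.3999 -0.2469  1.5242  1.1313] [0.124 0.175]
80 1 30 0 err 0.000 [-1.0332  0.2138  2.1181  0.7556  0.5847 -3.0237] [0.197 0.172]
100 0 30 0 err 0.000 [-0.6406  0.6128  1.5213 -0.3784  1.3974  0.896 ] [0.101 0.135]
100 1 30 0 err 0.122 [-1.0553  0.2474  2.0168  0.5592  0.8048 -3.12  ] [0.214 0.184]
130 0 30 0 err 0.000 [-0.6199  0.4797  1.7352 -0.5627  1.1374  0.5488] [0.059 0.065]
130 1 30 0 err 0.000 [-1.1882  0.3812  1.885   0.5563  1.12    2.5165] [0.279 0.246]
150 0 30 0 err 0.000 [-0.6494  0.3855  1.8787 -0.6701  0.9251  0.2999] [0.035 0.033]
150 1 30 0 err 0.000 [-1.1747  0.4753  1.7419  0.4271  1.2872  2.2934] [0.287 0.266]
173 0 30 0 err 0.000 [-0.7376  0.2868  2.0202 -0.7391  0.6511 -0.0573] [0.075 0.075]
173 1 30 0 err 0.000 [-1.1256  0.5797  1.5754  0.2743  1.4444  2.0397] [0.28  0.283]
```

arm_command:
  dp:
    - [0.1,0,-0.06]
    - [0.2,0,-0.12]
    - [0.31,0,-0.18]
    - [0.42,0,-0.24]
    - [0.42,0,-0.24]
  turn:
    - [0,0,0]
    - [0,0,0]
    - [0,0,0]
    - [0,0,0]
    - [0,0,0]
  jaw: [0.3,0.3,0.3,0.3,0.3]

```text
time_s: 5.1
eef_pos: [0.3877, 0.1815, 0.1413]
eef_rot: [-0.299, 0.686, 0.531, 0.398]
wrist_force: [0.7, -0.2, -1.9]
opening: 0.77
grasp_force: 67.9
```

```bash
python3 - <<'E'
from h import *
import kin
log();P,e=kin.fit();print(e)
cv2.imwrite("pics/w4.png",camera("wrist"))
q=kin.D[-1][0]
for b,e,p in[(60,60,[.36,.06,.22]),(50,88,[.34,-.06,.26]),(20,90,[.34,-.12,.26]),(-10,90,[.34,-.15,.26]),(-40,90,[.34,-.2,.26]),(-70,90,[.35,-.23,.26]),(-100,90,[.36,-.25,.26]),(-130,90,[.38,-.28,.26]),(-157.2,105,[.42,-.3,.24]),(-157.2,120,[.436,-.314,.146]),(-157.2,120,[.436,-.314,.051])]:
    q,er=kin.ik(np.array(p),tool(b,e),P,[q]);print(b,e,"%.4f"%er,q,kin.dist(q,P))
need(tool(62,58),[.36,.06,.22])
E
```

```text
t 5.1 q [-0.6312  0.0837  2.3558  0.9648  1.3827 -0.9235] p [0.3877 0.1815 0.1413] f [ 0.6691 -0.1583 -1.9275] op 0.7704290451273306 g 67.88153538596816
1.1728681581502087e-08
60 60 0.0000 [-0.6886 -0.5164  2.3125  0.5195  1.4571 -0.2547] [0.299 0.244]
50 88 0.0000 [-0.557  -0.4383  2.0992  0.0347  1.4758  0.1379] [0.336 0.187]
20 90 0.0000 [-0.6721 -0.3764  2.0583  0.      1.4597  0.5496] [0.318 0.153]
-10 90 0.0000 [-0.738  -0.3444  2.0362  0.      1.4498  1.0073] [0.313 0.142]
-40 90 0.0000 [-0.835  -0.2806  1.9896  0.      1.4326  1.4339] [0.311 0.137]
-70 90 0.0000 [-0.8665 -0.2154  1.9385 -0.      1.4185  1.926 ] [0.309 0.133]
-100 90 0.0000 [-0.8791 -0.1651  1.8966  0.      1.4101  2.437 ] [0.309 0.132]
-130 90 0.0000 [-0.8873 -0.0812  1.8219  0.      1.4009  2.9525] [0.309 0.133]
-157.2 105 0.0757 [-1.0595 -0.0469  1.8655  0.3221  1.304   3.12  ] [0.323 0.14 ]
-157.2 120 0.0000 [-1.1663  0.1197  1.9624  0.5857  1.1301  2.8734] [0.291 0.182]
-157.2 120 0.0000 [-1.1663  0.3016  1.9926  0.6579  0.9573  2.7305] [0.261 0.223]
dp [ 0.0243  0.0246 -0.5919] turn [-0.3017 -0.9233  0.3196]
```

arm_command:
  dp:
    - [0,0,-0.15]
    - [0.01,0.01,-0.3]
    - [0.02,0.02,-0.45]
    - [0.02,0.025,-0.59]
    - [0.02,0.025,-0.59]
  turn:
    - [-0.08,-0.23,0.08]
    - [-0.15,-0.46,0.16]
    - [-0.22,-0.7,0.24]
    - [-0.3,-0.92,0.32]
    - [-0.3,-0.92,0.32]
  jaw: [0.3,0.3,0.3,0.3,0.3]

```text
time_s: 5.78
eef_pos: [0.3605, 0.0597, 0.219]
eef_rot: [-0.143, 0.823, 0.495, 0.237]
wrist_force: [0.2, 0.5, -1.2]
opening: 0.775
grasp_force: 67.9
```

```bash
python3 - <<'E'
from h import *
log(); need(tool(45,85),[.34,-.07,.26])
E
```

```text
t 5.775 q [-0.7206 -0.4885  2.3118  0.5459  1.4795 -0.3287] p [0.3605 0.0597 0.219 ] f [ 0.1699  0.4961 -1.2441] op 0.7745419661486186 g 67.8505817396217
dp [-0.3332  0.1701 -0.4034] turn [-0.186  -0.897   0.5436]
```

arm_command:
  dp:
    - [-0.08,0.04,-0.1]
    - [-0.16,0.08,-0.2]
    - [-0.25,0.13,-0.3]
    - [-0.33,0.17,-0.4]
    - [-0.33,0.17,-0.4]
  turn:
    - [-0.05,-0.23,0.14]
    - [-0.1,-0.45,0.27]
    - [-0.14,-0.68,0.41]
    - [-0.19,-0.9,0.54]
    - [-0.19,-0.9,0.54]
  jaw: [0.3,0.3,0.3,0.3,0.3]

```text
time_s: 6.4
eef_pos: [0.3398, -0.067, 0.2563]
eef_rot: [-0.02, 0.922, 0.384, 0.039]
wrist_force: [-0.2, 0.8, -1.4]
opening: 0.777
grasp_force: 67.9
```

```bash
python3 - <<'E'
from h import *
import kin
log();P,e=kin.fit(); q=kin.D[-1][0]
for b,e,p in[(18,97,[.33,-.12,.26]),(-10,105,[.33,-.16,.26]),(-38,112,[.34,-.2,.26]),(-66,118,[.35,-.24,.26]),(-95,120,[.37,-.27,.26]),(-124,120,[.4,-.29,.25]),(-150,120,[.42,-.3,.25]),(-157.2,120,[.436,-.314,.2])]:
    q,er=kin.ik(np.array(p),tool(b,e),P,[q]);print(b,e,"%.4f"%er,q,kin.dist(q,P))
need(tool(18,97),[.33,-.12,.26])
E
```

```text
t 6.4 q [-0.6286 -0.4531  2.1178  0.0879  1.4715  0.1442] p [ 0.3398 -0.067   0.2563] f [-0.1775  0.8485 -1.3935] op 0.7766413239745493 g 67.85088989243377
18 97 0.0000 [-0.5992 -0.3117  2.0175 -0.0968  1.511   0.6668] [0.308 0.157]
-10 105 0.0000 [-0.6678 -0.1345  1.8922 -0.123   1.6153  1.0864] [0.276 0.134]
-38 112 0.0000 [-0.7939  0.0364  1.7542 -0.0495  1.7318  1.4416] [0.273 0.122]
-66 118 0.0000 [-0.955   0.1497  1.6606  0.0947  1.8109  1.7677] [0.309 0.138]
-95 120 0.0000 [-1.0907  0.1547  1.6663  0.2774  1.7662  2.1303] [0.345 0.14 ]
-124 120 0.0000 [-1.1628  0.0907  1.7586  0.4348  1.5919  2.5149] [0.356 0.137]
-150 120 0.0000 [-1.1839 -0.0283  1.881   0.5272  1.3944  2.8823] [0.353 0.135]
-157.2 120 0.0000 [-1.1663  0.0368  1.925   0.5589  1.2312  2.9438] [0.318 0.16 ]
dp [-0.1762  0.1213 -0.031 ] turn [ 0.0017 -0.389   0.9102]
```

arm_command:
  dp:
    - [-0.06,0.04,-0.01]
    - [-0.12,0.08,-0.02]
    - [-0.18,0.12,-0.03]
    - [-0.18,0.12,-0.03]
  turn:
    - [0,-0.13,0.3]
    - [0,-0.26,0.6]
    - [0,-0.39,0.91]
    - [0,-0.39,0.91]
  jaw: [0.3,0.3,0.3,0.3]

```text
time_s: 6.9
eef_pos: [0.3283, -0.1198, 0.2591]
eef_rot: [0.009, 0.986, 0.156, -0.06]
wrist_force: [-0.3, -0.5, -1.8]
opening: 0.773
grasp_force: 67.9
```

```bash
python3 - <<'E'
from h import *
log(); need(tool(-9,105),[.32,-.16,.26])
E
```

```text
t 6.9 q [-0.6021 -0.3148  2.0216 -0.0962  1.5109  0.6635] p [ 0.3283 -0.1198  0.2591] f [-0.3226 -0.4872 -1.7869] op 0.7729235188053137 g 67.8646444048978
dp [-0.0813  0.1427  0.0059] turn [ 0.1692 -0.2608  0.8856]
```

arm_command:
  dp:
    - [-0.03,0.05,0]
    - [-0.06,0.1,0]
    - [-0.08,0.14,0.01]
    - [-0.08,0.14,0.01]
  turn:
    - [0.06,-0.09,0.3]
    - [0.12,-0.18,0.6]
    - [0.17,-0.26,0.89]
    - [0.17,-0.26,0.89]
  jaw: [0.3,0.3,0.3,0.3]

```text
time_s: 7.4
eef_pos: [0.3199, -0.1598, 0.2601]
eef_rot: [-0.01, 0.988, -0.079, -0.129]
wrist_force: [-0.1, -0.0, -1.4]
opening: 0.773
grasp_force: 67.9
```

```bash
python3 - <<'E'
from h import *
log(); need(tool(-37,112),[.33,-.21,.26])
E
```

```text
t 7.4 q [-0.6803 -0.1616  1.915  -0.1282  1.6133  1.0589] p [ 0.3199 -0.1598  0.2601] f [-0.1483 -0.0003 -1.3929] op 0.772925657292911 g 67.86302861761253
dp [ 0.0694  0.192  -0.0178] turn [ 0.2945 -0.2346  0.8818]
```

arm_command:
  dp:
    - [0.02,0.06,0]
    - [0.05,0.13,-0.01]
    - [0.07,0.19,-0.02]
    - [0.07,0.19,-0.02]
  turn:
    - [0.1,-0.08,0.3]
    - [0.2,-0.16,0.6]
    - [0.29,-0.23,0.88]
    - [0.29,-0.23,0.88]
  jaw: [0.3,0.3,0.3,0.3]

```text
time_s: 7.9
eef_pos: [0.3306, -0.2104, 0.2616]
eef_rot: [-0.059, 0.932, -0.311, -0.178]
wrist_force: [-0.2, -0.1, -0.5]
opening: 0.773
grasp_force: 67.9
```

```bash
python3 - <<'E'
from h import *
log(); need(tool(-65,118),[.34,-.25,.26])
E
```

```text
t 7.9 q [-0.8171  0.0252  1.7608 -0.0658  1.7277  1.4003] p [ 0.3306 -0.2104  0.2616] f [-0.2104 -0.0526 -0.4911] op 0.7728803739946543 g 67.88032533988121
dp [ 0.1191  0.1041 -0.04  ] turn [ 0.3961 -0.2081  0.8487]
```

arm_command:
  dp:
    - [0.04,0.03,-0.01]
    - [0.08,0.06,-0.02]
    - [0.12,0.1,-0.04]
    - [0.12,0.1,-0.04]
  turn:
    - [0.13,-0.07,0.29]
    - [0.26,-0.14,0.57]
    - [0.4,-0.21,0.85]
    - [0.4,-0.21,0.85]
  jaw: [0.3,0.3,0.3,0.3]

```text
time_s: 8.4
eef_pos: [0.3404, -0.2492, 0.2604]
eef_rot: [-0.13, 0.818, -0.522, -0.203]
wrist_force: [0.5, 1.1, -0.8]
opening: 0.777
grasp_force: 67.9
```

```bash
python3 - <<'E'
from h import *
log(); need(tool(-94,120),[.36,-.28,.26])
E
```

```text
t 8.4 q [-0.9753  0.1488  1.6605  0.0783  1.8139  1.7313] p [ 0.3404 -0.2492  0.2604] f [ 0.4742  1.0555 -0.7721] op 0.77653253154716 g 67.87876873575343
dp [ 0.1288 -0.0192 -0.0665] turn [ 0.4651 -0.0664  0.8443]
```

arm_command:
  dp:
    - [0.04,-0.01,-0.02]
    - [0.08,-0.01,-0.04]
    - [0.13,-0.02,-0.07]
    - [0.13,-0.02,-0.07]
  turn:
    - [0.15,-0.02,0.28]
    - [0.31,-0.04,0.56]
    - [0.47,-0.07,0.84]
    - [0.47,-0.07,0.84]
  jaw: [0.3,0.3,0.3,0.3]

```text
time_s: 8.9
eef_pos: [0.3604, -0.2799, 0.2611]
eef_rot: [0.19, -0.66, 0.705, 0.176]
wrist_force: [-0.5, 0.8, -1.2]
opening: 0.772
grasp_force: 67.9
```

```bash
python3 - <<'E'
from h import *
log(); need(tool(-124,120),[.40,-.30,.25])
E
```

```text
t 8.9 q [-1.1107  0.1612  1.6565  0.2621  1.7787  2.0919] p [ 0.3604 -0.2799  0.2611] f [-0.5229  0.8321 -1.2114] op 0.7722471841843723 g 67.88983169890815
dp [ 0.0826 -0.1633  0.0042] turn [0.4985 0.0016 0.873 ]
```

arm_command:
  dp:
    - [0.03,-0.05,0]
    - [0.06,-0.11,0]
    - [0.08,-0.16,0]
    - [0.08,-0.16,0]
  turn:
    - [0.16,0,0.29]
    - [0.33,0,0.58]
    - [0.5,0,0.87]
    - [0.5,0,0.87]
  jaw: [0.3,0.3,0.3,0.3]

```text
time_s: 9.4
eef_pos: [0.3992, -0.299, 0.251]
eef_rot: [0.228, -0.455, 0.852, 0.122]
wrist_force: [-0.3, 0.2, -1.7]
opening: 0.775
grasp_force: 67.9
```

```bash
python3 - <<'E'
from h import *
log(); need(tool(-150,120),[.43,-.31,.22])
E
```

```text
t 9.4 q [-1.1705  0.1059  1.7398  0.4314  1.5996  2.5063] p [ 0.3992 -0.299   0.251 ] f [-0.2991  0.227  -1.7063] op 0.7748670624025508 g 67.86582931286688
dp [ 0.0343 -0.1271  0.1233] turn [ 0.4366 -0.0002  0.7569]
```

arm_command:
  dp:
    - [0.01,-0.04,0.04]
    - [0.02,-0.08,0.08]
    - [0.03,-0.13,0.12]
    - [0.03,-0.13,0.12]
  turn:
    - [0.15,0,0.25]
    - [0.3,0,0.5]
    - [0.44,0,0.76]
    - [0.44,0,0.76]
  jaw: [0.3,0.3,0.3,0.3]

```text
time_s: 9.9
eef_pos: [0.4308, -0.31, 0.2207]
eef_rot: [0.249, -0.249, 0.933, 0.067]
wrist_force: [-1.0, 0.2, -0.8]
opening: 0.778
grasp_force: 67.9
```

```bash
python3 - <<'E'
from h import *
log()
Rg=tool(75,30)
import json
D=[json.loads(l) for l in open("log.txt")]
for l in D:
    if abs(l[1][2]-.0205)<.0005 and abs(l[1][0]-.3883)<.001: g=l
q=g[2];Rg=Ro.from_quat([q[1],q[2],q[3],q[0]]).as_matrix();c=Rg.T@(np.array([.382,.1645,.025])-np.array(g[1]));a=Rg.T[:,2]
c[1]=0;print("c",c,"axis",a); np.savez("grasp.npz",c=c,a=a)
# check roll-in-tool by comparing top face core in wrist images w3 (grasp) and w4 (lifted)
for n in("w3","w4"):
    im=cv2.imread(f"pics/{n}.png");h=cv2.cvtColor(im,cv2.COLOR_BGR2HSV)
    m=cv2.inRange(h,(5,50,30),(25,255,200));m[:225]=0;m[290:]=0;m[:,:235]=0;m[:,320:]=0
    M=cv2.moments(m,True);print(n,M["m10"]/M["m00"],M["m01"]/M["m00"],M["m00"])
s=np.array([.4256,-.3183,.066]);R=tool(202.8,120)
need(R,s-R@c+[0,0,.09]); print("target",s-R@c, R@a)
pz=pose();cv2.imwrite("pics/w5.png",camera("wrist"))
E
```

```text
t 9.9 q [-1.1701  0.0401  1.8751  0.5347  1.3338  2.8629] p [ 0.4308 -0.31    0.2207] f [-1.0024  0.1738 -0.7935] op 0.7780488933710302 g 67.86583494420057
c [-0.0049  0.     -0.0174] axis [ 0.8661  0.0089 -0.4998]
w3 278.0205198358413 261.2672138622891 2193.0
w4 278.0359090909091 261.33363636363634 2200.0
dp [ 0.1787 -0.0211  0.2767] turn [ 0.1202 -0.002   0.2056]
target [ 0.4297 -0.3166  0.0485] [-0.9253 -0.3793 -0.0003]
```

View pics/w5.png

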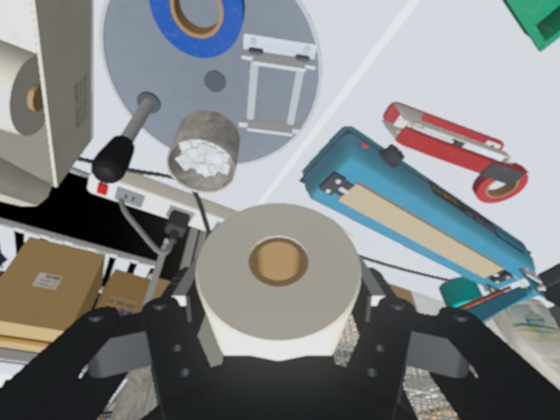

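The picture shows the roll held with its core at (278,261), unslipped since the grasp. Beyond it are the cradle rods at about (251,90) and (297,97) and the hub at (215,81).

```bash
python3 - <<'E'
from h import *
g=np.load("grasp.npz");c,a=g["c"],g["a"];pz=pose()
print("core pred",proj("wrist",pz[0]@(c+.025*a)+pz[1],pz))
print("hub",ray("wrist",(215,81),.028,pz),"rods",ray("wrist",(250.5,92),.037,pz),ray("wrist",(296.5,98),.037,pz))
print("pred hub",proj("wrist",[.447,-.369,.028],pz),"seat@.037",proj("wrist",[.4256,-.3183,.037],pz))
E
```

```text
core pred [278.8507 264.5852]
hub [ 0.4476 -0.3688  0.028 ] rods [ 0.4365 -0.337   0.037 ] [ 0.4202 -0.2972  0.037 ]
pred hub [215.0723  80.3031] seat@.037 [274.0197  91.8595]
```

arm_command:
  dp:
    - [0.06,-0.01,0.09]
    - [0.12,-0.015,0.18]
    - [0.18,-0.02,0.28]
    - [0.18,-0.02,0.28]
  turn:
    - [0.04,0,0.07]
    - [0.08,0,0.14]
    - [0.12,0,0.205]
    - [0.12,0,0.205]
  jaw: [0.3,0.3,0.3,0.3]

```text
time_s: 10.45
eef_pos: [0.4292, -0.3168, 0.1367]
eef_rot: [0.253, -0.189, 0.947, 0.052]
wrist_force: [-0.4, -0.2, -1.1]
opening: 0.775
grasp_force: 67.9
```

```bash
python3 - <<'E'
from h import *
log();g=np.load("grasp.npz");c,a=g["c"],g["a"]
s=np.array([.4256,-.3183,.066]);R=tool(202.8,120)
need(R,s-R@c+[0,0,.012]); need(R,s-R@c); need(R,s-R@c-[0,0,.004])
E
```

```text
t 10.45 q [-1.182   0.1324  1.9707  0.5879  1.1213  2.8528] p [ 0.4292 -0.3168  0.1367] f [-0.4012 -0.1518 -1.0513] op 0.774833634976257 g 67.88193332608066
dp [ 0.1503 -0.0011  0.2652] turn [ 0.0028 -0.001  -0.0086]
dp [ 0.1743 -0.0013  0.3067] turn [ 0.0028 -0.001  -0.0086]
dp [ 0.1823 -0.0013  0.3206] turn [ 0.0028 -0.001  -0.0086]
```

arm_command:
  dp:
    - [0.05,0,0.09]
    - [0.1,0,0.18]
    - [0.14,0,0.24]
    - [0.15,0,0.265]
    - [0.15,0,0.265]
  turn:
    - [0,0,0]
    - [0,0,0]
    - [0,0,0]
    - [0,0,0]
    - [0,0,0]
  jaw: [0.3,0.3,0.3,0.3,0.3]

```text
time_s: 11.08
eef_pos: [0.4307, -0.3185, 0.0623]
eef_rot: [0.254, -0.187, 0.948, 0.05]
wrist_force: [-0.5, -0.1, -1.9]
opening: 0.777
grasp_force: 67.9
```

arm_command:
  dp:
    - [0.007,0,0.012]
    - [0.014,0,0.024]
    - [0.02,0,0.035]
    - [0.022,0,0.04]
  turn:
    - [0,0,0]
    - [0,0,0]
    - [0,0,0]
    - [0,0,0]
  jaw: [0.3,0.3,0.3,0.3]

```text
time_s: 11.58
eef_pos: [0.4314, -0.3181, 0.0524]
eef_rot: [0.255, -0.187, 0.947, 0.051]
wrist_force: [-10.6, 6.5, 27.0]
opening: 0.771
grasp_force: 71.1
```

```bash
python3 - <<'E'
from h import *
log();R,p=pose();l=np.array([.922,.388,0]);r=np.array([-.389,.921,0])
g=np.load("grasp.npz");print("roll center est",R@g["c"]+p,"axis",R@g["a"])
need(R,p+.003*r-.002*l); need(R,p+.003*r-.002*l-[0,0,.002])
E
```

```text
t 11.575 q [-1.1806  0.298   1.9946  0.6586  0.9628  2.7257] p [ 0.4314 -0.3181  0.0524] f [-10.6211   6.4919  26.957 ] op 0.770850917026877 g 71.09193026582943
roll center est [ 0.4272 -0.3198  0.0699] axis [-0.9283 -0.3719 -0.0029]
dp [ 0.007   0.0119 -0.0041] turn [0. 0. 0.]
dp [0.011  0.0119 0.0028] turn [0. 0. 0.]
```

arm_command:
  dp:
    - [0.003,0.006,-0.002]
    - [0.007,0.012,-0.004]
    - [0.007,0.012,-0.004]
  turn:
    - [0,0,0]
    - [0,0,0]
    - [0,0,0]
  jaw: [0.3,0.3,0.3]

```text
time_s: 11.95
eef_pos: [0.4278, -0.3162, 0.0509]
eef_rot: [0.254, -0.187, 0.948, 0.05]
wrist_force: [-1.4, 0.7, 4.1]
opening: 0.771
grasp_force: 68.5
```

```bash
python3 - <<'E'
from h import *
log();R,p=pose();l=np.array([.922,.388,0]);r=np.array([-.389,.921,0])
g=np.load("grasp.npz");print("roll center est",R@g["c"]+p); f=get_obs()["wrist_force"];print("l,r",f@l,f@r,get_obs()["torque"])
need(R,p+.002*r); need(R,p-.002*l); need(R,p-[0,0,.002])
E
```

```text
t 11.95 q [-1.1849  0.2937  2.0042  0.6575  0.9589  2.7206] p [ 0.4278 -0.3162  0.0509] f [-1.4415  0.7148  4.1336] op 0.771442313751241 g 68.49416179204127
roll center est [ 0.4236 -0.3179  0.0684]
l,r -1.051755837708812 1.219036480585784 [0.0695 0.114  0.1266]
dp [ 0.0001  0.008  -0.    ] turn [0. 0. 0.]
dp [ 0.0069 -0.0001 -0.004 ] turn [0. 0. 0.]
dp [0.004  0.     0.0069] turn [0. 0. 0.]
```

arm_command:
  dp:
    - [0.003,0,0.005]
    - [0.006,0,0.01]
    - [0.006,0,0.01]
  turn:
    - [0,0,0]
    - [0,0,0]
    - [0,0,0]
  jaw: [0.3,0.3,0.3]

```text
time_s: 12.32
eef_pos: [0.4285, -0.316, 0.0504]
eef_rot: [0.256, -0.187, 0.947, 0.051]
wrist_force: [-11.6, 7.6, 31.0]
opening: 0.769
grasp_force: 71.7
```

```bash
python3 - <<'E'
from h import *
log();R,p=pose();l=np.array([.922,.388,0]);r=np.array([-.389,.921,0])
g=np.load("grasp.npz");print("roll center est",R@g["c"]+p); f=get_obs()["wrist_force"];print("l,r",f@l,f@r,get_obs()["torque"])
E
```

```text
t 12.325 q [-1.1854  0.2967  2.0031  0.6614  0.9603  2.7166] p [ 0.4285 -0.316   0.0504] f [-11.6405   7.5624  30.9599] op 0.7691584373221282 g 71.74794720151112
roll center est [ 0.4243 -0.3177  0.0679]
l,r -7.798281773821884 11.493125520030713 [ 2.0839 -0.14    0.5558]
```

arm_command:
  dp:
    - [-0.003,0.008,-0.006]
    - [-0.003,0.008,-0.006]
    - [0,0.008,0]
  turn:
    - [0,0,0]
    - [0,0,0]
    - [0,0,0]
  jaw: [0.3,0.3,0.3]

```text
time_s: 12.7
eef_pos: [0.4282, -0.316, 0.0503]
eef_rot: [0.256, -0.186, 0.947, 0.049]
wrist_force: [-11.5, 4.3, 36.1]
opening: 0.775
grasp_force: 72.3
```

```bash
python3 - <<'E'
from h import *
log();R,p=pose();l=np.array([.922,.388,0]);r=np.array([-.389,.921,0])
g=np.load("grasp.npz");print("roll center est",R@g["c"]+p); f=get_obs()["wrist_force"];print("l,r",f@l,f@r,get_obs()["torque"])
E
```

```text
t 12.7 q [-1.1855  0.2942  2.0064  0.6627  0.9559  2.7153] p [ 0.4282 -0.316   0.0503] f [-11.545    4.3305  36.0948] op 0.7745350212797478 g 72.34522729588207
roll center est [ 0.424  -0.3177  0.0678]
l,r -8.964235138371453 8.479374544723582 [ 1.7514 -0.4787  0.1959]
```

arm_command:
  dp:
    - [-0.003,-0.003,-0.005]
    - [-0.005,-0.003,-0.008]
    - [-0.005,-0.003,-0.008]
    - [-0.005,-0.003,-0.008]
    - [-0.005,-0.003,-0.008]
  turn:
    - [0,0,0]
    - [0,0,0]
    - [0,0,0]
    - [0,0,0]
    - [0,0,0]
  jaw: [0.3,0.3,0.8,0.86,0.93]

```text
time_s: 13.32
eef_pos: [0.427, -0.3142, 0.0494]
eef_rot: [0.254, -0.187, 0.948, 0.051]
wrist_force: [-0.6, 0.3, -0.4]
opening: 0.932
grasp_force: 0.0
```

arm_command:
  dp:
    - [0,0,0]
    - [0,0,0]
    - [0,0,0]
  turn:
    - [0,0,0]
    - [0,0,0]
    - [0,0,0]
  jaw: [1,1,1]

```text
time_s: 13.7
eef_pos: [0.4273, -0.3149, 0.05]
eef_rot: [0.254, -0.187, 0.948, 0.05]
wrist_force: [0.6, 0.3, -0.2]
opening: 1.004
grasp_force: 0.0
```

```bash
python3 - <<'E'
from h import *
log();pz=pose();cv2.imwrite("pics/w6.png",camera("wrist"));cv2.imwrite("pics/s6.png",camera("scene"));cv2.imwrite("pics/t6.png",camera("top"))
w=cv2.imread("pics/w6.png");s=cv2.imread("pics/s6.png");t=cv2.imread("pics/t6.png")
r=lambda im,x,y,w,h:cv2.resize(im[y:y+h,x:x+w],(400,300),interpolation=cv2.INTER_CUBIC)
cv2.imwrite("pics/c6.png",np.vstack([np.hstack([cv2.resize(w,(400,300)),r(w,178,180,200,150)]),np.hstack([r(s,333,205,120,90),r(t,325,180,120,90)])]))
# withdrawal: back along tool z, plus vertical
R,p=pz;need(R,p-.12*R[:,2]);need(R,p+[0,0,.13])
E
```

```text
t 13.7 q [-1.1848  0.2933  2.0073  0.6582  0.9568  2.7192] p [ 0.4273 -0.3149  0.05  ] f [ 0.5994  0.3413 -0.1992] op 1.0037026667299649 g 0.0
dp [ 0.      0.0002 -0.4798] turn [-0.0003  0.     -0.    ]
dp [-0.2599  0.0003 -0.4502] turn [-0.0003  0.     -0.    ]
```

View pics/c6.png

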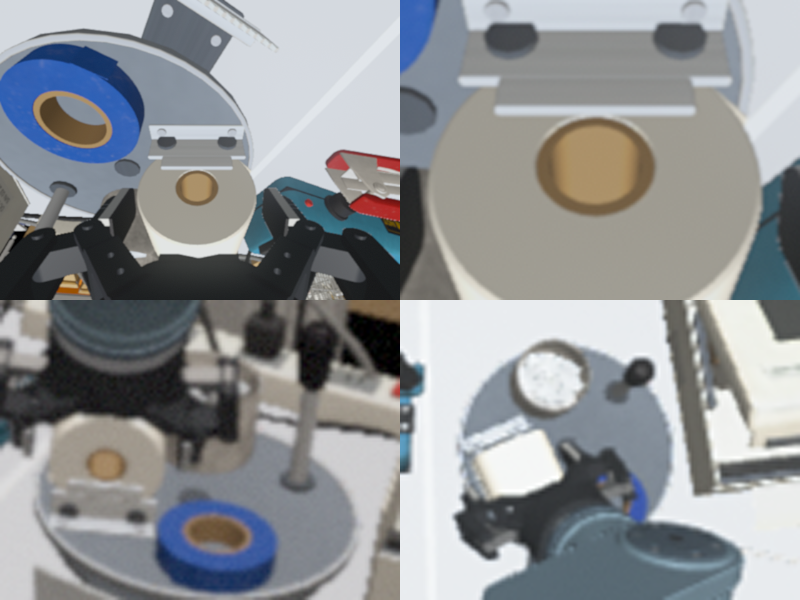

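The montage shows the roll lying in the cradle between the cheeks, centred on the cheek, with the fingers clear of it. The knob has not moved (top view 396,202). I back out along the tool axis and work out the printer's height.

arm_command:
  dp:
    - [0,0,-0.05]
    - [0,0,-0.15]
    - [0,0,-0.3]
    - [0,0,-0.48]
    - [0,0,-0.48]
  turn:
    - [0,0,0]
    - [0,0,0]
    - [0,0,0]
    - [0,0,0]
    - [0,0,0]
  jaw: [1,1,1,1,1]

```text
time_s: 14.48
eef_pos: [0.3713, -0.341, 0.1576]
eef_rot: [0.254, -0.187, 0.948, 0.046]
wrist_force: [0.6, 0.1, 0.8]
opening: 1.004
grasp_force: 0.0
```

```bash
python3 - <<'E'
from h import *
import kin
log();P,_=kin.fit();d=np.load("w1.npz");pw=(d["R"],d["p"])
def line(n,uv,pz=None):
    K,R,t=cam(n,pz);v=R.T@np.linalg.solve(K,[*uv,1.]);return -R.T@t,v/np.linalg.norm(v)
def tri(*L):
    M=[np.eye(3)-np.outer(v,v) for _,v in L];X=np.linalg.solve(sum(M),sum(m@c for m,(c,_) in zip(M,L)));return X,[round(float(np.linalg.norm(m@(X-c))),4) for m,(c,_) in zip(M,L)]
# printer body lid corners: w1 (428,102),(505,130),(498,272),(384,240) ; top0 (406,170),(466,165),(476,215),(415,222)
for a,b in[((428,102),(406,170)),((505,130),(466,165)),((498,272),(476,215)),((384,240),(415,222)),((338.7,213.8),(414.7,237))]: print(a,tri(line("wrist",a,pw),line("top",b)))
cv2.imwrite("pics/s7.png",camera("scene"))
q=kin.D[-1][0];ax=np.array([.4473,-.369])
for g in(-75,-100,-130):
  qq=q
  for kz in(.25,.105):
    for ka in(-42.1,18.3):
      k=np.radians(ka);qq,e=kin.ik(np.r_[ax+.07*np.array([np.cos(k),np.sin(k)]),kz],tool(g,90),P,[qq]);print(g,kz,ka,"%.4f"%e,qq,kin.dist(qq,P))
E
```

```text
t 14.475 q [-1.3215  0.0628  1.9959  0.5572  1.2117  2.7677] p [ 0.3713 -0.341   0.1576] f [0.5673 0.0735 0.7558] op 1.0036610686872667 g 0.0
(428, 102) (array([ 0.5396, -0.3949,  0.3323]), [0.0037, 0.0037])
(505, 130) (array([ 0.6433, -0.6692, -0.0079]), [0.0044, 0.0044])
(498, 272) (array([ 0.4527, -0.6076,  0.2061]), [0.0093, 0.0093])
(384, 240) (array([ 0.4348, -0.4509,  0.2319]), [0.018, 0.018])
(338.7, 213.8) (array([ 0.4092, -0.4858,  0.0208]), [0.0026, 0.0026])
-75 0.25 -42.1 0.0000 [-0.8769  0.3307  1.3851  0.      1.4258  2.0029] [0.32  0.229]
-75 0.25 18.3 0.0000 [-0.7852  0.2649  1.468   0.      1.4087  2.0946] [0.3   0.163]
-75 0.105 -42.1 0.0000 [-0.8769  0.4713  1.5014 -0.      1.1689  2.0029] [0.228 0.229]
-75 0.105 18.3 0.0000 [-0.7852  0.4128  1.585   0.      1.1438  2.0946] [0.191 0.163]
-100 0.25 -42.1 0.0000 [-0.8769  0.3307  1.3851 -0.      1.4258  2.4392] [0.32  0.229]
-100 0.25 18.3 0.0000 [-0.7852  0.2649  1.468   0.      1.4087  2.5309] [0.3   0.163]
-100 0.105 -42.1 0.0000 [-0.8769  0.4713  1.5014 -0.      1.1689  2.4392] [0.228 0.229]
-100 0.105 18.3 0.0000 [-0.7852  0.4128  1.585   0.      1.1438  2.5309] [0.191 0.163]
-130 0.25 -42.1 0.0000 [-0.8769  0.3307  1.3851  0.      1.4258  2.9628] [0.32  0.229]
-130 0.25 18.3 0.0000 [-0.7852  0.2649  1.468   0.      1.4087  3.0545] [0.3   0.163]
-130 0.105 -42.1 0.0000 [-0.8769  0.4713  1.5014  0.      1.1689  2.9628] [0.228 0.229]
-130 0.105 18.3 0.0000 [-0.7852  0.4128  1.585   0.      1.1438  3.0545] [0.191 0.163]
```

```bash
python3 - <<'E'
from h import *
d=np.load("w1.npz");pw=(d["R"],d["p"])
for uv in[(338.7,213.8),(385,105.5)]: print("base",ray("wrist",uv,0,pw))
b=ray("wrist",(338.7,213.8),0,pw);b2=ray("wrist",(385,105.5),0,pw)
for z in(.03,.05,.07,.09,.12): print(z,"front",proj("wrist",[b[0],b[1],z],pw),"back",proj("wrist",[b2[0],b2[1],z],pw))
for z in(.1,.15,.2): print("lid left edge z",z,"w1",ray("wrist",(404,110),z,pw),ray("wrist",(384,230),z,pw),"top",ray("top",(406,172),z),ray("top",(413,222),z))
E
```

```text
base [ 0.405  -0.4898  0.    ]
base [ 0.5939 -0.4694  0.    ]
0.03 front [342.209 219.116] back [391.8631 104.5055]
0.05 front [344.7808 223.0121] back [396.947  103.7689]
0.07 front [347.5654 227.2308] back [402.5039 102.9637]
0.09 front [350.5905 231.8136] back [408.6031 102.08  ]
0.12 front [355.6518 239.4812] back [418.9558 100.5799]
lid left edge z 0.1 w1 [ 0.581  -0.4658  0.1   ] [ 0.4302 -0.5276  0.1   ] top [ 0.5912 -0.4531  0.1   ] [ 0.4438 -0.4651  0.1   ]
lid left edge z 0.15 w1 [ 0.571  -0.4486  0.15  ] [ 0.4387 -0.5028  0.15  ] top [ 0.5782 -0.4404  0.15  ] [ 0.4363 -0.452   0.15  ]
lid left edge z 0.2 w1 [ 0.5609 -0.4314  0.2   ] [ 0.4472 -0.4781  0.2   ] top [ 0.5652 -0.4277  0.2   ] [ 0.4289 -0.4388  0.2   ]
```

```bash
python3 - <<'E'
from h import *
need(tool(-132,110),[.40,-.38,.26])
E
```

```text
dp [-0.2463 -0.195  -0.338 ] turn [-0.3706  0.3244 -0.7775]
```

arm_command:
  dp:
    - [-0.08,-0.06,-0.12]
    - [-0.16,-0.13,-0.23]
    - [-0.25,-0.19,-0.34]
    - [-0.25,-0.19,-0.34]
  turn:
    - [-0.12,0.11,-0.26]
    - [-0.24,0.22,-0.52]
    - [-0.37,0.32,-0.78]
    - [-0.37,0.32,-0.78]
  jaw: [1,1,1,1]

```text
time_s: 15.02
eef_pos: [0.4027, -0.3787, 0.2611]
eef_rot: [0.16, -0.403, 0.898, 0.071]
wrist_force: [0.1, 0.7, -0.0]
opening: 1.004
grasp_force: 0.0
```

```bash
python3 - <<'E'
from h import *
log();need(tool(-105,98),[.45,-.40,.26])
E
```

```text
t 15.025 q [-1.1597  0.1516  1.6192  0.3193  1.5236  2.669 ] p [ 0.4027 -0.3787  0.2611] f [ 0.0722  0.6893 -0.0137] op 1.0037786537511388 g 0.0
dp [-0.0566 -0.198   0.0261] turn [-0.2209  0.3963 -0.8628]
```

arm_command:
  dp:
    - [-0.02,-0.07,0.01]
    - [-0.04,-0.14,0.02]
    - [-0.06,-0.2,0.03]
    - [-0.06,-0.2,0.03]
  turn:
    - [-0.07,0.13,-0.29]
    - [-0.15,0.26,-0.58]
    - [-0.22,0.4,-0.86]
    - [-0.22,0.4,-0.86]
  jaw: [1,1,1,1]

```text
time_s: 15.52
eef_pos: [0.4496, -0.3963, 0.2548]
eef_rot: [0.055, -0.606, 0.792, 0.046]
wrist_force: [0.0, -0.5, -0.3]
opening: 0.999
grasp_force: 0.0
```

```bash
python3 - <<'E'
from h import *
log();need(tool(-78,90),[.4993,-.4158,.2])
E
```

```text
t 15.525 q [-0.9777  0.2694  1.4595  0.1054  1.512   2.4176] p [ 0.4496 -0.3963  0.2548] f [ 0.0044 -0.5214 -0.2712] op 0.99906872343456 g 0.0
dp [ 0.0543 -0.2136  0.2122] turn [-0.0546  0.2729 -0.9048]
```

arm_command:
  dp:
    - [0.02,-0.07,0.07]
    - [0.04,-0.14,0.14]
    - [0.05,-0.21,0.21]
    - [0.05,-0.21,0.21]
  turn:
    - [-0.02,0.09,-0.3]
    - [-0.04,0.18,-0.6]
    - [-0.05,0.27,-0.9]
    - [-0.05,0.27,-0.9]
  jaw: [1,1,1,1]

```text
time_s: 16.02
eef_pos: [0.4966, -0.4147, 0.1998]
eef_rot: [-0.002, 0.775, -0.632, -0.001]
wrist_force: [0.0, -0.6, 0.0]
opening: 1.001
grasp_force: 0.0
```

```bash
python3 - <<'E'
from h import *
log();pz=pose();im=camera("wrist");cv2.imwrite("pics/w8.png",im)
u=proj("wrist",[.4993,-.4158,.141],pz);print("knob top pred",u)
m=(im.max(2)<60).astype(np.uint8)
n,L,S,C=cv2.connectedComponentsWithStats(m)
for i in range(1,n):
    if S[i,4]>150: print(S[i],C[i],ray("wrist",C[i],.141,pz))
need(tool(-78,90),[.4993,-.4158,.105])
E
```

```text
t 16.025 q [-0.8804  0.3662  1.4416  0.0031  1.3367  2.0585] p [ 0.4966 -0.4147  0.1998] f [ 0.0211 -0.5906  0.049 ] op 1.0010058017770949 g 0.0
knob top pred [273.5406 226.6633]
[    0     0   138   199 18879] [ 75.0213 100.4501] [ 0.6376 -0.4731  0.141 ]
[    0   194   560   226 51047] [217.6125 342.3002] [ 0.5239 -0.3104  0.141 ]
[264 202  26  28 192] [279.0885 210.3125] [ 0.4979 -0.4284  0.141 ]
[103 206  40  41 728] [122.4863 229.4396] [ 0.6038 -0.3922  0.141 ]
[142 245  28  41 159] [154.5472 271.327 ] [ 0.5787 -0.3637  0.141 ]
[424 373  17  47 281] [431.8826 394.8434] [ 0.3373 -0.2938  0.141 ]
dp [ 0.0035 -0.0097  0.385 ] turn [-0.0039  0.0043 -0.0179]
```

View pics/w8.png

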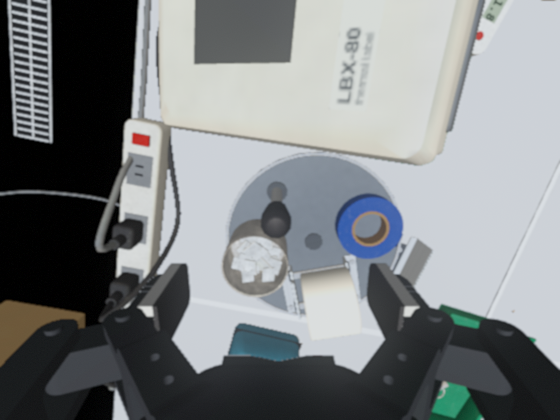

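The last picture shows the knob top at about (275,223), within about 1 mm of the prediction (273.5,226.7). The roll lies in the cradle at (330,300), and the printer lid's edge at row 138 is clear. I descend and grip.

arm_command:
  dp:
    - [0,-0.01,0.12]
    - [0,-0.01,0.25]
    - [0,-0.01,0.36]
    - [0,-0.01,0.385]
    - [0,-0.01,0.385]
  turn:
    - [0,0,0]
    - [0,0,0]
    - [0,0,0]
    - [0,0,0]
    - [0,0,0]
  jaw: [1,1,1,1,0.6]

```text
time_s: 16.7
eef_pos: [0.5004, -0.417, 0.1074]
eef_rot: [-0.001, 0.775, -0.632, 0.002]
wrist_force: [0.1, 0.3, -0.3]
opening: 0.815
grasp_force: 0.0
```

arm_command:
  dp:
    - [0,0,0]
    - [0,0,0]
    - [0,0,0]
    - [0,0,0]
    - [0,0,0]
  turn:
    - [0,0,0]
    - [0,0,0]
    - [0,0,0]
    - [0,0,0]
    - [0,0,0]
  jaw: [0.5,0.4,0.3,0.2,0.1]

```text
time_s: 17.32
eef_pos: [0.5008, -0.4165, 0.1075]
eef_rot: [-0.0, 0.776, -0.631, 0.002]
wrist_force: [-3.3, 1.8, 5.4]
opening: 0.243
grasp_force: 58.7
```

arm_command:
  dp:
    - [0,0,0]
    - [0,0,0]
    - [0,0,0]
  turn:
    - [0,0,0]
    - [0,0,0]
    - [0,0,0]
  jaw: [0.1,0.1,0.1]

```text
time_s: 17.7
eef_pos: [0.5008, -0.4165, 0.1075]
eef_rot: [-0.0, 0.776, -0.631, 0.002]
wrist_force: [-3.9, 1.6, 5.3]
opening: 0.244
grasp_force: 58.7
```

```bash
python3 - <<'E'
from h import *
log();R,p=pose();ax=np.array([.4473,-.369]);f=get_obs()["wrist_force"];print(R,"rad",np.linalg.norm(p[:2]-ax),"ang",np.degrees(np.arctan2(*(p[:2]-ax)[::-1])),f)
for a in range(-32,19,10):
    k=np.radians(a);t=np.r_[ax+.07*np.array([np.cos(k),np.sin(k)]),p[2]];print(a,R.T@(t-p)/.25)
E
```

```text
t 17.7 q [-0.8763  0.4689  1.4992  0.0016  1.1699  2.0594] p [ 0.5008 -0.4165  0.1075] f [-3.9462  1.576   5.2897] op 0.24429912520586755 g 58.663352087605745
[[ 0.2038 -0.979   0.0034]
 [-0.979  -0.2038 -0.0019]
 [ 0.0025 -0.003  -1.    ]] rad 0.07153685286622657 ang -41.60298428700992 [-3.9462  1.576   5.2897]
-32 [-0.036  -0.0315  0.    ]
-22 [-0.074 -0.062 -0.   ]
-12 [-0.1168 -0.0855 -0.    ]
-2 [-0.163  -0.1012 -0.0001]
8 [-0.2113 -0.1086 -0.0002]
18 [-0.26   -0.1076 -0.0003]
```

```bash
cat >> h.py <<'E'
def arc(phis,z=.1075):
    R,p=pose();ax=np.array([.4473,-.369,0])
    for f in phis:
        Q=Ro.from_euler("z",f,degrees=True).as_matrix();d=R.T@(Q@(p-ax)+ax-p)/.25;print(f,d,"turn",Ro.from_matrix(R.T@Q@R).as_rotvec()/np.radians(30))
E
python3 -c "
from h import *
arc([4,10,17,24,29])"
```

```text
4 [-0.0125 -0.0156  0.    ] turn [ 0.0003 -0.0004 -0.1333]
10 [-0.0331 -0.0373  0.    ] turn [ 0.0008 -0.001  -0.3333]
17 [-0.06   -0.0597  0.    ] turn [ 0.0014 -0.0017 -0.5667]
24 [-0.0893 -0.0786  0.    ] turn [ 0.002  -0.0024 -0.8   ]
29 [-0.1116 -0.0899 -0.    ] turn [ 0.0024 -0.0029 -0.9667]
```

arm_command:
  dp:
    - [-0.0125,-0.0156,0]
    - [-0.033,-0.037,0]
    - [-0.06,-0.06,0]
    - [-0.089,-0.079,0]
    - [-0.112,-0.09,0]
  turn:
    - [0,0,-0.133]
    - [0,0,-0.333]
    - [0,0,-0.567]
    - [0,0,-0.8]
    - [0,0,-0.967]
  jaw: [0.1,0.1,0.1,0.1,0.1]

```text
time_s: 18.32
eef_pos: [0.5178, -0.3846, 0.1075]
eef_rot: [0.0, 0.91, -0.415, 0.003]
wrist_force: [-1.8, -0.0, 3.8]
opening: 0.243
grasp_force: 58.5
```

```bash
python3 -c "
from h import *
log();R,p=pose();ax=np.array([.4473,-.369]);print('rad',np.linalg.norm(p[:2]-ax),'ang',np.degrees(np.arctan2(*(p[:2]-ax)[::-1])))
arc([6,13,20,26,29,31])"
```

```text
t 18.325 q [-0.8234  0.4553  1.5188  0.0017  1.1622  1.6029] p [ 0.5178 -0.3846  0.1075] f [-1.8213 -0.0272  3.7878] op 0.2428889665890281 g 58.5043811093783
rad 0.07218977059380435 ang -12.514866651974154
6 [-0.0192 -0.0233 -0.0001] turn [ 0.0011 -0.0003 -0.2   ]
13 [-0.0446 -0.0478 -0.0002] turn [ 0.0023 -0.0008 -0.4333]
20 [-0.0728 -0.069  -0.0003] turn [ 0.0035 -0.0012 -0.6667]
26 [-0.0988 -0.0843 -0.0004] turn [ 0.0046 -0.0015 -0.8667]
29 [-0.1124 -0.0909 -0.0004] turn [ 0.0051 -0.0017 -0.9667]
31 [-0.1217 -0.0949 -0.0005] turn [ 0.0055 -0.0018 -1.0333]
```

arm_command:
  dp:
    - [-0.019,-0.023,0]
    - [-0.045,-0.048,0]
    - [-0.073,-0.069,0]
    - [-0.099,-0.084,0]
    - [-0.112,-0.091,0]
  turn:
    - [0,0,-0.2]
    - [0,0,-0.433]
    - [0,0,-0.667]
    - [0,0,-0.867]
    - [0,0,-0.967]
  jaw: [0.1,0.1,0.1,0.1,0.1]

```text
time_s: 18.95
eef_pos: [0.5172, -0.3485, 0.1076]
eef_rot: [0.001, 0.985, -0.174, 0.003]
wrist_force: [1.4, -0.4, 2.5]
opening: 0.245
grasp_force: 58.7
```

```bash
python3 - <<'E'
from h import *
log();R,p=pose();ax=np.array([.4473,-.369]);print('rad',np.linalg.norm(p[:2]-ax),'ang',np.degrees(np.arctan2(*(p[:2]-ax)[::-1])))
S,T=camera("scene"),camera("top");cv2.imwrite("pics/s9.png",S);cv2.imwrite("pics/t9.png",T)
# roll in top view: bright warm-white blob near predicted seat
f=np.radians(173.3);seat=np.r_[ax+.055*np.array([np.cos(f),np.sin(f)]),.066]
print("pred",proj("top",seat+[0,0,.03]),proj("scene",seat))
h=cv2.cvtColor(T,cv2.COLOR_BGR2HSV);u,v=proj("top",seat+[0,0,.03]).astype(int)
print(h[v-12:v+13:3,u-15:u+16:3].tolist()[4]); print([h[y,u].tolist() for y in range(v-18,v+19,3)])
E
```

```text
t 18.95 q [-0.7841  0.4125  1.5795  0.0024  1.1432  1.1364] p [ 0.5172 -0.3485  0.1076] f [ 1.4018 -0.4236  2.5485] op 0.24472883805059872 g 58.68476023140829
rad 0.07282266155071138 ang 16.356305547771953
pred [377.4733 240.3706] [379.2091 261.8544]
[[101, 49, 88], [103, 50, 96], [17, 65, 149], [75, 2, 248], [75, 2, 247], [60, 1, 247], [75, 2, 247], [90, 1, 246], [60, 1, 247], [106, 38, 156], [106, 37, 157]]
[[99, 45, 223], [100, 47, 216], [100, 56, 196], [22, 12, 243], [75, 2, 247], [90, 1, 246], [60, 1, 247], [90, 1, 246], [75, 2, 247], [25, 6, 246], [23, 23, 187], [106, 36, 156], [105, 29, 123]]
```

```bash
python3 - <<'E'
from h import *
ax=np.array([.4473,-.369])
for n,fs in(("top",("top0","t9")),("scene",("scene1","s9"))):
  for f in fs:
    im=cv2.imread(f"pics/{f}.png");h=cv2.cvtColor(im,cv2.COLOR_BGR2HSV)
    m=cv2.inRange(h,(108,120,50),(125,255,255));k,L,S,C=cv2.connectedComponentsWithStats(m)
    for i in range(1,k):
        X=ray(n,C[i],.045)
        if S[i,4]>30 and np.linalg.norm(X[:2]-ax)<.11: (x,y),_=cv2.minEnclosingCircle(np.argwhere(L==i)[:,::-1].astype(np.float32)); X=ray(n,(x,y),.042); print(f,S[i],C[i],(x,y),X,np.degrees(np.arctan2(*(X[:2]-ax)[::-1])),np.linalg.norm(X[:2]-ax))
im=cv2.imread("pics/t9.png");h=cv2.cvtColor(im,cv2.COLOR_BGR2HSV);m=cv2.inRange(h,(0,0,225),(180,25,255));m[:220]=0;m[257:]=0;m[:,:357]=0;m[:,400:]=0
k,L,S,C=cv2.connectedComponentsWithStats(m);i=L[240,377];r=cv2.minAreaRect(np.argwhere(L==i)[:,::-1].astype(np.float32));print("roll",S[i],C[i],r)
X=ray("top",r[0],.095);print(X,np.degrees(np.arctan2(*(X[:2]-ax)[::-1])))
b=cv2.boxPoints(r);W=[ray("top",q,.09) for q in b];print(np.degrees([np.arctan2(*(W[(j+1)%4]-W[j])[:2][::-1]) for j in range(4)]),[np.linalg.norm(W[(j+1)%4]-W[j]) for j in range(4)])
E
```

```text
top0 [376 230  23  23 244] [386.6148 240.582 ] (386.8235168457031, 240.64706420898438) [ 0.3974 -0.4002  0.042 ] -147.99637995453864 0.05879954624126316
t9 [385 212  22  22 211] [396.1185 223.6825] (395.5, 222.7941131591797) [ 0.4507 -0.4284  0.042 ] -86.75009725150699 0.059512466391727976
scene1 [380 265  36  27 547] [396.9104 280.053 ] (397.239501953125, 278.1218566894531) [ 0.3932 -0.4014  0.042 ] -149.0589242320437 0.06304587915090633
s9 [404 257  34  26 513] [420.2885 270.9396] (420.0897521972656, 269.79486083984375) [ 0.443  -0.4298  0.042 ] -94.0876537550737 0.060955501216372894
roll [369 231  19  21 344] [378.6599 241.4273] ((378.0, 241.0), (20.0, 18.0), 90.0)
[ 0.391  -0.3642  0.095 ] 175.11575411149383
[-90.7255 177.3155  89.3469  -2.3264] [np.float64(0.05149916547160142), np.float64(0.057622242216071734), np.float64(0.05114072662386432), np.float64(0.05767564827083908)]
```

```bash
python3 -c "
from h import *
arc([2.3]);X=ray('top',(371.2,264.6),.038);print(X,np.degrees(np.arctan2(X[1]+.369,X[0]-.4473)))"
```

```text
2.3 [-0.0072 -0.0092 -0.    ] turn [ 0.0005  0.     -0.0767]
[ 0.3273 -0.3518  0.038 ] 171.82557223668894
```

arm_command:
  dp:
    - [0,0,0]
    - [0,0,0]
    - [0,0,0]
    - [0,0,0]
    - [0,0,0]
  turn:
    - [0,0,0]
    - [0,0,0]
    - [0,0,0]
    - [0,0,0]
    - [0,0,0]
  jaw: [0.1,0.1,0.1,0.1,0.1]

```text
time_s: 19.68
eef_pos: [0.5172, -0.3487, 0.1075]
eef_rot: [0.001, 0.984, -0.176, 0.003]
wrist_force: [3.4, 2.4, 6.4]
opening: 0.245
grasp_force: 59.0
```

```bash
python3 - <<'E'
from h import *
log();R,p=pose();print(np.degrees(np.arctan2(p[1]+.369,p[0]-.4473)))
pz=pose();im=camera("wrist");cv2.imwrite("pics/w10.png",im);ax=np.array([.4473,-.369])
for a in(165,173,181):
    k=np.radians(a);print(a,"seat top pred",proj("wrist",np.r_[ax+.055*np.array([np.cos(k),np.sin(k)]),.1],pz))
h=cv2.cvtColor(im,cv2.COLOR_BGR2HSV);m=cv2.inRange(h,(108,120,50),(125,255,255));k,L,S,C=cv2.connectedComponentsWithStats(m)
for i in range(1,k):
    if S[i,4]>80: (x,y),r=cv2.minEnclosingCircle(np.argwhere(L==i)[:,::-1].astype(np.float32));X=ray("wrist",(x,y),.042,pz);print(S[i],(x,y),r,X,np.degrees(np.arctan2(*(X[:2]-ax)[::-1])),np.linalg.norm(X[:2]-ax))
d=np.load("w1.npz");pw=(d["R"],d["p"]);X=ray("wrist",(215+306/4,90+448/4),.042,pw);print("tape in w1",X,np.degrees(np.arctan2(*(X[:2]-ax)[::-1])),np.linalg.norm(X[:2]-ax))
E
```

```text
t 19.675 q [-0.7845  0.4131  1.5787  0.0028  1.1439  1.1396] p [ 0.5172 -0.3487  0.1075] f [3.3835 2.4102 6.3524] op 0.24503026299213856 g 58.97796924691647
16.15772882377039
165 seat top pred [351.1751 418.9968]
173 seat top pred [362.9595 417.523 ]
181 seat top pred [374.5491 414.8063]
[ 360  225   94   88 4074] (406.3131103515625, 268.6906433105469) 47.31618881225586 [ 0.4501 -0.429   0.042 ] -87.28190549903391 0.06007352945622619
tape in w1 [ 0.3972 -0.4009  0.042 ] -147.56490992627158 0.0594012667921665
```

```bash
python3 -c "
from h import *
print(hand_in())"
```

```text
the job is handed in; nothing more can be done
None
```

The job is handed in at about 20 s: the label roll lies in the cradle, which I measured within about 2° of square behind the tear bar, and the knob is still gripped at about 59 N; the hand-in gave no verdict.

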